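# Put the setting masters away in their nests

### The arm

A 6-joint arm with a two-finger parallel gripper is mounted at the origin on a cart in front of the work surface, level with it; the furniture and walls round the work are solid. World frame = base frame: x ahead of the robot, y to its left, z up, the work surface at z = 0. Lengths are in m, angles in rad, forces in N, time in s.
With the tool pointing down it reaches from about 0.3 to 0.775 m from the base axis. Payload 14.6 kg.
Tool frame: the origin (TCP) lies midway between the tips of the shut fingers; the grasp point (between the pads) lies grip_depth behind it (grip_depth is the distance from the TCP to the grasp point, in m); y points along the fingers, x is the direction in which the jaws open and shut, and the axes are right-handed (so a half turn about y gives the same grasp; the last joint's range is limited). The gripper opens to 94 mm and grips with 3 to 60 N. Pads are 16 mm wide; open, the fingers measure 119 mm over their backs; the gripper's body (75 mm by 177 mm) begins 78 mm behind the grasp point.
Start: joints at [1.108, 0.3, 1.521, -0, 1.321, -0.067], TCP at [0.212, 0.507, 0.205] pointing down, gripper open.
Joint ranges: [-3.03, 3.03], [-0.79, 2.21], [0.23, 2.52], [-1.04, 4.18], [0, 3.07], [-2.55, 2.55]. Speed limits (rad/s): [2.22, 2.22, 2.57, 3.14, 3.14, 3.14].

### API

Orientations are given as a unit quaternion [x, y, z, w].
In Python, from bench import state, read_camera, hand_in, grip_depth gives the robot as it stands.
- The arm moves only by the shell command python3 -m crank 'ROWS' [FORCE]. ROWS is a JSON object of lists of equal length, an entry for each row: "linear": the shift along the tool's x, y, z normalised to -1 to 1, where 1 is 0.8 m, a list of three; "turn": the turn, a rotation vector about the tool's x, y, z normalised to -1 to 1, where 1 is 90 degrees, a list of three; "gripper": the opening, from -1 (shut) to 1 (fully open), so that 0 is half open. A call has 1 to 20 rows; each row is the pose to reach, as a shift and turn from the pose commanded when the call began, along the tool's axes at that moment; what a row does not reach only later rows make up. A row lasts 1/12 s, in which the tool goes at most 41.7 mm and 7.16 degrees, less where a joint would pass 70% of its speed; a pose out of reach is approached as far as the arm can. A call with a number of a shift or a turn outside -1 to 1 is refused whole. A call with a gripper value outside its range is refused whole. The fingers move at their own pace and stop on an object; FORCE is the grip in N (left out, the last holds). Time passes only in rows, so rows that repeat a pose let the fingers close. It gives the time, the measured TCP pose, the force and the opening at its end, in the units of the state.
- state(): the state, without advancing time (a new reading comes with each control period).
- read_camera(name): name is "scene" or "top" or "wrist"; returns a dict with "img" (400x640x3 uint8, red, green, blue), "fx", "fy", "cx", "cy" (pixels), "extrinsics" (4x4, takes a point from world to camera coordinates); the wrist camera has in their place "tool_from_camera" (4x4, takes a point from camera to tool coordinates, whose origin is the TCP and whose axes are the tool frame's). Camera axes: x right, y down, z forward; pixel columns grow to the right and rows downward; lengths in m; the calibration is good to about 2 mm. A picture is of the moment at which its call begins: read the wrist's pose just before it. There is no depth.
- hand_in(): hands the job in, once; it reports no verdict.
The state is a dict: "time": time; "joints": joint angles; "qvel": joint speeds; "effort": joint torques, N m; "tcp_pos": TCP position; "tcp_rot": TCP orientation; "ft_force": force on the tool from outside, world axes, zero at the start; "torque": the same for the moment, N m; "grip_width": opening from 0.0 (shut) to 1.0 (fully open).
Only numpy, scipy, OpenCV 4.12 (cv2) and the standard library are available. Lean on these libraries where they do the work, as an engineer would, in place of code of your own. Each camera call takes 0.05 s, during which the arm holds its last target.

### The job

The setting masters used on the measuring machine have been left in one stack. Take the stack apart from the top down and set each master straight down, not dropped, into the cork-floored tray made for its shape and size, lying flat inside the rim; the flat plate goes with its long side along the long side of its tray. Do not move the capped sample pot.

Things in the scene. Friction and masses are not known exactly. Their poses are not given: they have to be found in the camera images.
- plug_mid (a point): Smallest master, topmost in the stack: solid steel cylinder, 24 mm diameter, 26 mm high, standing upright on the square master. Point at its centre, 13 mm above its underside; z is its axis, up.
- square_mid (a point): Square master, second from the top: steel block 32 x 32 mm, 20 mm high, lying on the ring master. Point at its centre, 10 mm above its underside; x and y are square to its sides, z up.
- ring_mid (a point): Ring master, third from the top: steel setting ring, 52 mm outer diameter, 20 mm bore (covered by the square master; grip across the outside), 16 mm high, lying on the plate. Point at its centre, 8 mm above its underside; z is its axis, up.
- plate_mid (a point): Flat plate, bottom of the stack, on the bench: aluminium, 60 mm along its x, 84 mm along its y, 20 mm high. Point at its centre, 10 mm above its underside; z up.
- nest_plug_floor (a point): Fixed to the bench; black low-rimmed tray with a cork floor 2 mm above the bench; the rim is 3 mm thick and its top is 5 mm above the bench. This point is the centre of the cork floor; round, inside diameter 38 mm: for the smallest, cylindrical master.
- nest_square_floor (a point): Fixed to the bench; black low-rimmed tray with a cork floor 2 mm above the bench; the rim is 3 mm thick and its top is 5 mm above the bench. This point is the centre of the cork floor; square, inside 46 x 46 mm, sides along its x and y: for the square master.
- nest_ring_floor (a point): Fixed to the bench; black low-rimmed tray with a cork floor 2 mm above the bench; the rim is 3 mm thick and its top is 5 mm above the bench. This point is the centre of the cork floor; round, inside diameter 66 mm: for the ring master.
- nest_plate_floor (a point): Fixed to the bench; black low-rimmed tray with a cork floor 2 mm above the bench; the rim is 3 mm thick and its top is 5 mm above the bench. This point is the centre of the cork floor; oblong, inside 74 mm along its x and 98 mm along its y: for the flat plate.
- pot_mid (a point): Capped sample pot, 49 mm diameter, 52 mm high, loose on the bench to the right of the middle (not the like one at the far left); a bystander to be left where it stands. Point at its centre, 26 mm above the bench.
There are look-alikes about, which are no part of the job. Of the things that look like the part that bears plate_mid, the middle-sized one is meant.

How it is judged:
On the way, in this order (a step that is already met when the one before it is completed fails the run):
1. the small round master lies in its own tray (horizontal distance between plug_mid and nest_plug_floor below 0.012 m and height (world z) of plug_mid between 0.012 and 0.018 m and angle between plug_mid's own z axis and vertical below 0.08 rad), for 0.2 s.
2. the square master lies in its own tray (horizontal distance between square_mid and nest_square_floor below 0.012 m and height (world z) of square_mid between 0.009 and 0.015 m and angle between square_mid's own z axis and vertical below 0.08 rad), for 0.2 s.
3. the ring master lies in its own tray (horizontal distance between ring_mid and nest_ring_floor below 0.012 m and height (world z) of ring_mid between 0.007 and 0.013 m and angle between ring_mid's own z axis and vertical below 0.08 rad), for 0.2 s.
4. the flat plate lies in its own tray (horizontal distance between plate_mid and nest_plate_floor below 0.012 m and height (world z) of plate_mid between 0.009 and 0.015 m and angle between plate_mid's own z axis and vertical below 0.08 rad and angle between the x axis of plate_mid and the x axis of nest_plate_floor, either way round below 0.25 rad), for 0.2 s.
At the end, for the whole second after the job is handed in: Each of the four masters lies flat (within 0.08 rad) on the floor of its own tray, centre within 12 mm of the tray's centre and height within 3 mm, the plate's sides within 0.25 rad of its tray's, all released and at rest; the sample pot within 20 mm of where it stood (all of step 1 and all of step 2 and all of step 3 and all of step 4 and linear speed of each of plug_master, square_master, ring_master, master_plate below 0.02 m/s and distance of pot_mid from where it was at the start of the episode below 0.02 m); the robot touches nothing.
It fails at once if the small round master falls (faster than 0.5 m/s while not touched by the fingers) (contact force between the fingers and plug_master below 0.01 N and linear speed of plug_master above 0.5 m/s).
It fails at once if the square master falls (faster than 0.5 m/s while not touched by the fingers) (contact force between the fingers and square_master below 0.01 N and linear speed of square_master above 0.5 m/s).
It fails at once if the ring master falls (faster than 0.5 m/s while not touched by the fingers) (contact force between the fingers and ring_master below 0.01 N and linear speed of ring_master above 0.5 m/s).
It fails at once if the flat plate falls (faster than 0.5 m/s while not touched by the fingers) (contact force between the fingers and master_plate below 0.01 N and linear speed of master_plate above 0.5 m/s).
It fails at once if the sample pot is moved by more than 20 mm (distance of pot_mid from where it was at the start of the episode above 0.02 m).
It also fails if it takes over 104 s, if anything falls off the work surface, if the arm or the gripper's body presses on something with over 40 N, if the wrist force passes 120 N, or if a joint passes its speed limit or range.

## Working session

There is one attempt and no reset: what is moved stays moved. The work goes in short steps, Python scripts to look and compute and a shell command to move; the robot and the scene stay as the last step left them, time stands still between calls to the robot, and variables do not carry over. Pictures are saved under pics/ and viewed, and the job is handed in when it is done.

```bash
mkdir -p pics; ls
cat > h.py <<'E'
import numpy as np, cv2
from scipy.spatial.transform import Rotation as R
from bench import state, read_camera, hand_in, grip_depth
def save(name,fn):
    c=read_camera(name); cv2.imwrite('pics/'+fn,c['img'][:,:,::-1]); return c
E
python3 - <<'E'
from h import *
s=state(); print(s, grip_depth if not callable(grip_depth) else grip_depth())
import pickle
for n in ['scene','top','wrist']:
    c=save(n,n+'0.png'); pickle.dump(c,open(n+'0.pkl','wb'))
    print(n,{k:(np.round(v,4).tolist() if k!='img' else 0) for k,v in c.items()})
E
```

```text
pics
{'time': 0.0, 'joints': array([ 1.10841595e+00,  3.00452843e-01,  1.52159336e+00, -4.00706164e-05,
        1.32069480e+00, -6.65675462e-02]), 'qvel': array([-1.94226566e-05,  4.93332814e-04, -7.49093093e-04,  1.40488821e-04,
       -1.03962164e-03,  1.80396644e-04]), 'effort': array([-3.58776102e-03, -5.31799579e+01, -3.52743924e+01,  7.07046990e-02,
        2.43104144e-02, -7.24425627e-05]), 'tcp_pos': array([0.2119335 , 0.50723781, 0.20489115]), 'tcp_rot': array([ 0.58876062,  0.3915892 , -0.39227984, -0.58833269]), 'ft_force': array([-0.46269858,  0.10234725, -0.42096281]), 'torque': array([-0.03141197, -0.00680534,  0.02168716]), 'grip_width': 0.997532531891804} 0.0188
scene {'img': 0, 'fx': 400.4522, 'fy': 400.4522, 'cx': 316.5351, 'cy': 197.1695, 'extrinsics': [[0.5849, -0.8111, -0.0063, -0.3062], [-0.4541, -0.321, -0.8311, 0.3597], [0.6721, 0.489, -0.556, 0.4932], [0.0, 0.0, 0.0, 1.0]]}
top {'img': 0, 'fx': 382.2441, 'fy': 382.2441, 'cx': 314.6794, 'cy': 204.6801, 'extrinsics': [[-0.0265, -0.9996, 0.0092, 0.0763], [-0.9902, 0.025, -0.1372, 0.5983], [0.1369, -0.0127, -0.9905, 0.9365], [0.0, 0.0, 0.0, 1.0]]}
wrist {'img': 0, 'fx': 337.0669, 'fy': 337.0669, 'cx': 323.6319, 'cy': 199.6542, 'tool_from_camera': [[1.0, 0.0001, 0.0006, -0.0004], [-0.0006, -0.2315, 0.9728, -0.1796], [0.0002, -0.9728, -0.2315, 0.0672], [0.0, 0.0, 0.0, 1.0]]}
```

View pics/top0.png

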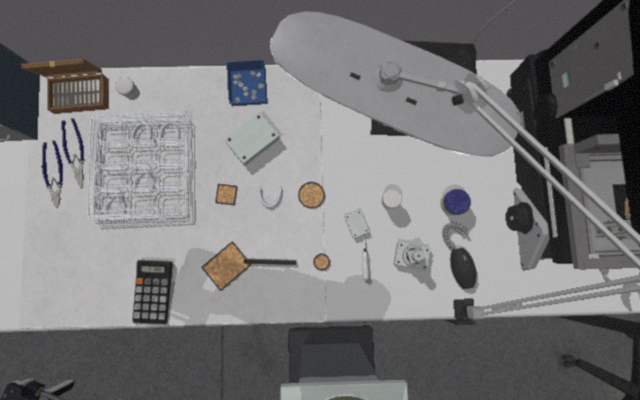

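View pics/scene0.png

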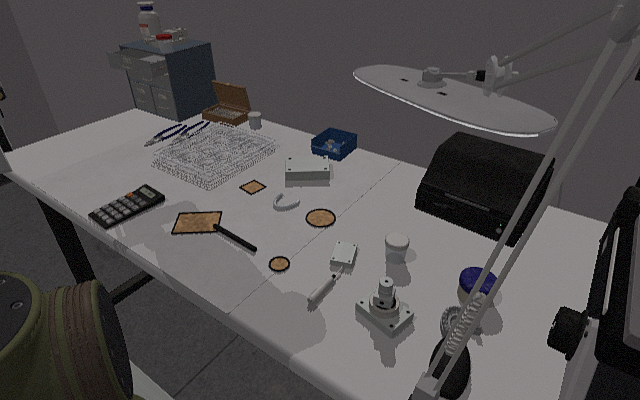

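View pics/wrist0.png

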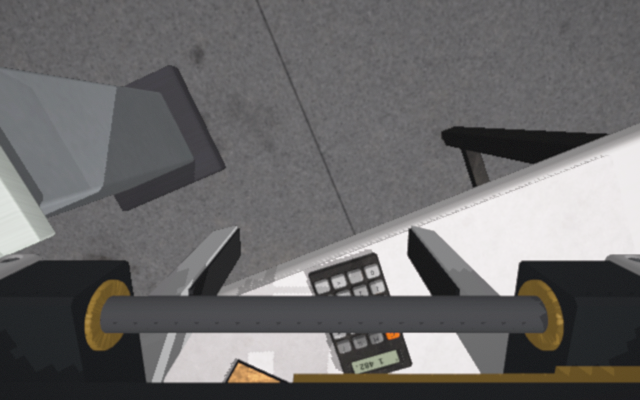

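Run:
```python
import pickle,cv2
t=pickle.load(open('top0.pkl','rb'))['img'];s=pickle.load(open('scene0.pkl','rb'))['img']
a=cv2.resize(t[180:290,195:355],(800,550),interpolation=cv2.INTER_CUBIC)
b=cv2.resize(t[170:300,335:485],(690,598),interpolation=cv2.INTER_CUBIC)
c=cv2.resize(s[225:375,300:500],(800,600),interpolation=cv2.INTER_CUBIC)
for n,i in zip('abc',(a,b,c)): cv2.imwrite(f'pics/crop_{n}.png',i[:,:,::-1])
```

```text
(no output)
```

View pics/crop_a.png

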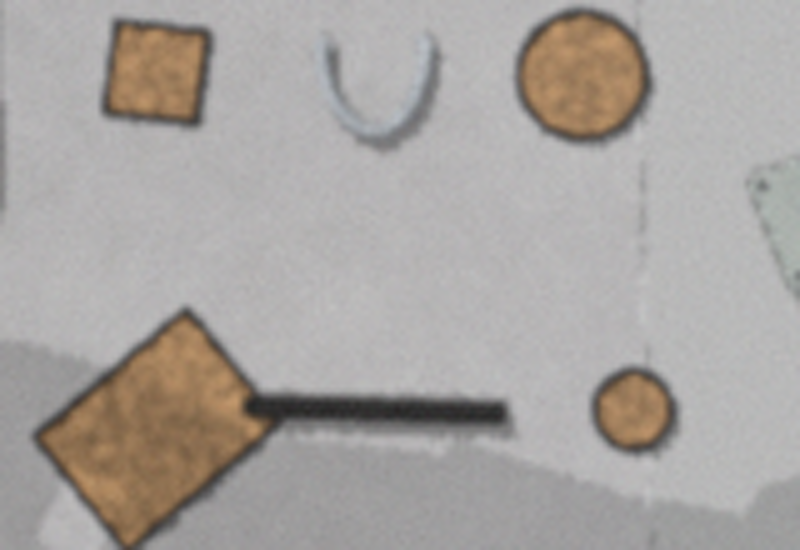

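View pics/crop_b.png

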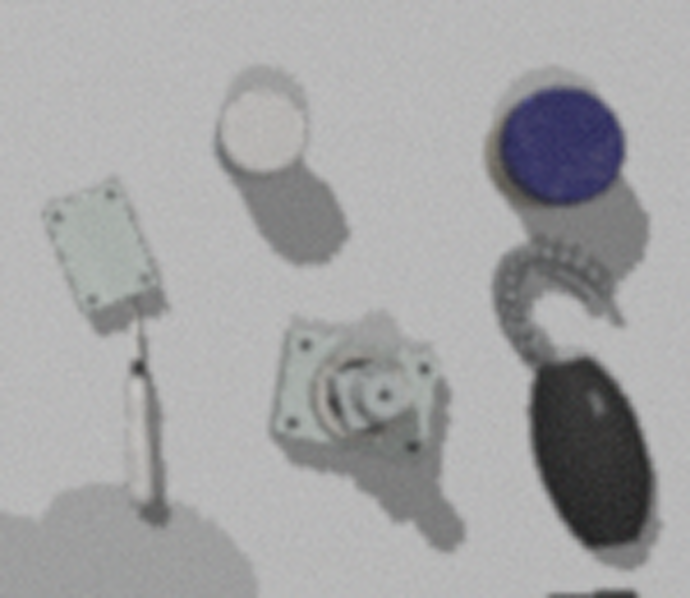

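View pics/crop_c.png

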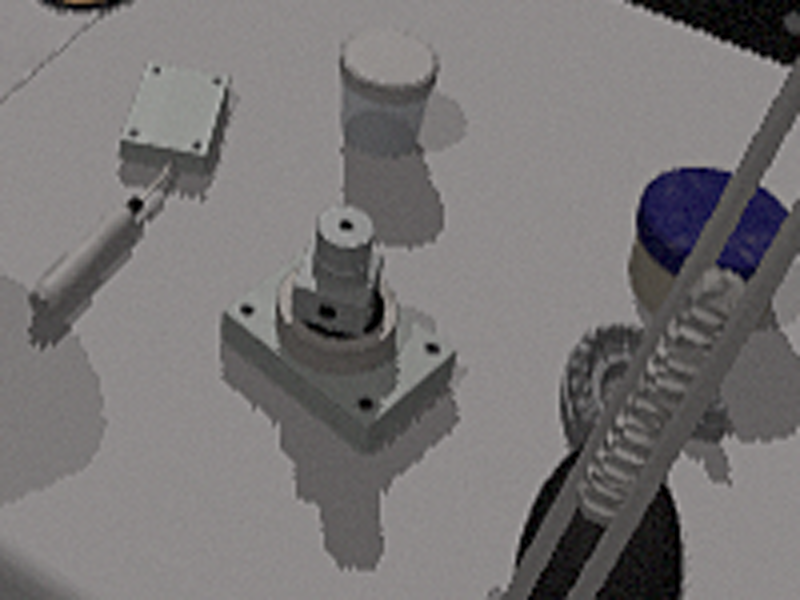

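```bash
cat >> h.py <<'E'
def cam_world(c,s=None):
    if 'extrinsics' in c: return np.linalg.inv(c['extrinsics'])
    T=np.eye(4);T[:3,:3]=R.from_quat(s['tcp_rot']).as_matrix();T[:3,3]=s['tcp_pos']
    return T@np.array(c['tool_from_camera'])
def ray(c,uv,z,s=None):
    W=cam_world(c,s); uv=np.atleast_2d(uv).astype(float)
    d=np.c_[(uv[:,0]-c['cx'])/c['fx'],(uv[:,1]-c['cy'])/c['fy'],np.ones(len(uv))]@W[:3,:3].T
    o=W[:3,3]; return o+d*((z-o[2])/d[:,2])[:,None]
def proj(c,P,s=None):
    W=np.linalg.inv(cam_world(c,s)); P=np.atleast_2d(P)
    q=P@W[:3,:3].T+W[:3,3]; return np.c_[c['fx']*q[:,0]/q[:,2]+c['cx'],c['fy']*q[:,1]/q[:,2]+c['cy']]
def cork(img):
    hsv=cv2.cvtColor(img,cv2.COLOR_RGB2HSV)
    m=cv2.inRange(hsv,(5,90,60),(25,255,255)); m=cv2.morphologyEx(m,cv2.MORPH_CLOSE,np.ones((5,5)))
    return [k for k in cv2.findContours(m,cv2.RETR_EXTERNAL,cv2.CHAIN_APPROX_NONE)[0] if cv2.contourArea(k)>60]
E
python3 - <<'E'
from h import *
import pickle
for n in('top','scene'):
    c=pickle.load(open(n+'0.pkl','rb'))
    for k in cork(c['img']):
        P=ray(c,k[:,0,:],0.002)[:,:2]
        r=cv2.minAreaRect((P*1000).astype(np.float32))
        m=cv2.moments((P*1000).astype(np.float32))
        if m['m00']<0:pass
        print(n,k.mean(0).round(),'cen',np.round([m['m10']/m['m00'],m['m01']/m['m00']],1),'rect',np.round(r[0],1),np.round(r[1],1),round(r[2],1))
t=pickle.load(open('top0.pkl','rb'));s=pickle.load(open('scene0.pkl','rb'))
pt=lambda x,y:(335+x/4.6-.5,170+y/4.6-.5)
ps=lambda x,y:(300+x/4-.5,225+y/4-.5)
print('plug',ray(t,pt(383,395),.082),ray(s,ps(346,226),.082))
print('plate holes top',ray(t,[pt(305,345),pt(424,369),pt(413,446),pt(292,423)],.02).round(4).tolist())
print('plate holes scene',ray(s,[ps(247,311),ps(366,404),ps(432,349)],.02).round(4).tolist())
print('pot',ray(t,pt(262,131),.052),ray(s,ps(390,58),.052))
print('bar',ray(t,[(195+245/5,180+405/5),(195+505/5,180+412/5)],.01))
print('lamp', W:=0)
E
```

```text
top [[321. 262.]] cen [455.3  46.9] rect [455.6  46.5] [33.9 33.5] 88.5
top [[226. 266.]] cen [451.7 295.5] rect [451.8 294.9] [73.7 98.7] 38.6
top [[226. 194.]] cen [640.3 296.1] rect [640.3 296.3] [46.2 44.7] 81.4
top [[311. 195.]] cen [632.7  69.3] rect [632.4  69.2] [62.3 61.5] 61.8
top [[67. 83.]] cen [956.7 718.9] rect [955.1 742.5] [151.  233.4] 3.7
scene [[279. 264.]] cen [456.5  46.8] rect [456.4  46.6] [32.5 33.6] 35.4
scene [[197. 222.]] cen [453.4 295.6] rect [453.7 295.4] [72.3 97.2] 39.2
scene [[320. 218.]] cen [634.1  69.1] rect [634.   69.5] [59.6 62. ] 35.3
scene [[252. 187.]] cen [641.4 296.3] rect [641.4 296.6] [45.4 45. ] 81.7
scene [[227. 104.]] cen [1052.6  817.1] rect [1072.4  839.3] [488.6 175.9] 42.2
plug [[ 0.46481911 -0.18378894  0.082     ]] [[ 0.46507207 -0.18593698  0.082     ]]
plate holes top [[0.4937, -0.1589, 0.02], [0.4785, -0.2249, 0.02], [0.4362, -0.2159, 0.02], [0.4506, -0.1492, 0.02]]
plate holes scene [[0.4509, -0.1505, 0.02], [0.4363, -0.2165, 0.02], [0.4789, -0.2265, 0.02]]
pot [[ 0.610776  -0.1343721  0.052    ]] [[ 0.60935054 -0.13824861  0.052     ]]
bar [[0.46221074 0.24667981 0.01      ]
 [0.45506729 0.1126178  0.01      ]]
lamp 0
```

```bash
cat >> h.py <<'E'
def plan(pos,jaw=None,flip=None):
    """pos world TCP target; jaw = azimuth deg of jaw axis (mod 180). prints normalised linear & turn"""
    s=state(); M=R.from_quat(s['tcp_rot']).as_matrix()
    lin=M.T@(np.array(pos)-s['tcp_pos'])/0.8
    az=np.degrees(np.arctan2(M[1,0],M[0,0]))
    print('tcp',s['tcp_pos'].round(4),'jaw az',round(az,2),'tooly',M[:,1].round(4),'j',s['joints'].round(2),'t',round(s['time'],2),'gw',round(s['grip_width'],3))
    if jaw is not None:
        d=(jaw-az+90)%180-90
        out=[]
        for dd in (d,d-180*np.sign(d)):
            # exact: target tool y down, x at az
            a=np.radians(az+dd); x=np.array([np.cos(a),np.sin(a),0]);y=np.array([0,0,-1.]);z=np.cross(x,y)
            rv=(R.from_matrix(M.T@np.c_[x,y,z])).as_rotvec()/(np.pi/2)
            out.append(rv.round(4).tolist())
        print('turn',out,'deg',round(d,2))
    print('lin',lin.round(4).tolist(),'rows min',np.ceil(np.linalg.norm(lin)*.8/.0417),)
E
python3 - <<'E'
from h import *
import pickle
t=pickle.load(open('top0.pkl','rb'));s=pickle.load(open('scene0.pkl','rb'))
def tri(a,b):
    A=[];
    for c,p in((t,a),(s,b)):
        o=cam_world(c)[:3,3]; d=ray(c,p,0)[0]-o; A.append((o,d/np.linalg.norm(d)))
    L=np.array([A[0][1],-A[1][1]]).T; x=np.linalg.lstsq(L,A[1][0]-A[0][0],rcond=None)[0]
    return A[0][0]+A[0][1]*x[0],A[1][0]+A[1][1]*x[1]
print('disc hub',tri((391,70),(433,72)))
print('hinge',tri((462,98),(492,85)))
print('disc near edge?',ray(t,[(275,40),(500,152),(420,135),(330,90)],.3))
print('lamp foot',ray(t,(465,310),0))
tc=pickle.load(open('top0.pkl','rb'))
for k in cork(tc['img'])[1:3]:
    P=ray(tc,k[:,0,:],0.002)[:,:2]; print(cv2.boxPoints(cv2.minAreaRect((P*1000).astype(np.float32))).round(1).tolist())
plan((.465,-.185,.22),-12.5)
E
```

```text
disc hub (array([ 0.81388102, -0.08675203,  0.32868665]), array([ 0.81343226, -0.08587076,  0.3282501 ]))
hinge (array([ 0.7506348 , -0.21251338,  0.33961293]), array([ 0.75243299, -0.21705972,  0.34231757]))
disc near edge? [[ 0.89685737  0.13426192  0.3       ]
 [ 0.65723259 -0.29390161  0.3       ]
 [ 0.69456925 -0.14228552  0.3       ]
 [ 0.78969171  0.02817719  0.3       ]]
lamp foot [[ 0.32214541 -0.31960195  0.        ]]
[[392.29998779296875, 310.5], [453.79998779296875, 233.39999389648438], [511.3999938964844, 279.29998779296875], [449.79998779296875, 356.3999938964844]]
[[614.7000122070312, 276.79998779296875], [658.9000244140625, 270.1000061035156], [665.7999877929688, 315.79998779296875], [621.5999755859375, 322.5]]
tcp [0.212  0.5073 0.205 ] jaw az 67.32 tooly [-4.e-04 -7.e-04 -1.e+00] j [ 1.11  0.3   1.52  0.    1.32 -0.07] t 0.15 gw 1.0
turn [[0.0003, 0.8869, -0.0005], [-0.0005, -1.1131, -0.0004]] deg -79.82
lin [-0.6765, -0.0182, -0.6255] rows min 18.0
```

```bash
python3 -m crank '{"linear":[[-0.6765,-0.0182,-0.6255],[-0.6765,-0.0182,-0.6255],[-0.6765,-0.0182,-0.6255],[-0.6765,-0.0182,-0.6255],[-0.6765,-0.0182,-0.6255],[-0.6765,-0.0182,-0.6255],[-0.6765,-0.0182,-0.6255],[-0.6765,-0.0182,-0.6255],[-0.6765,-0.0182,-0.6255],[-0.6765,-0.0182,-0.6255],[-0.6765,-0.0182,-0.6255],[-0.6765,-0.0182,-0.6255],[-0.6765,-0.0182,-0.6255],[-0.6765,-0.0182,-0.6255],[-0.6765,-0.0182,-0.6255],[-0.6765,-0.0182,-0.6255],[-0.6765,-0.0182,-0.6255],[-0.6765,-0.0182,-0.6255],[-0.6765,-0.0182,-0.6255],[-0.6765,-0.0182,-0.6255]],"turn":[[0,0.887,0],[0,0.887,0],[0,0.887,0],[0,0.887,0],[0,0.887,0],[0,0.887,0],[0,0.887,0],[0,0.887,0],[0,0.887,0],[0,0.887,0],[0,0.887,0],[0,0.887,0],[0,0.887,0],[0,0.887,0],[0,0.887,0],[0,0.887,0],[0,0.887,0],[0,0.887,0],[0,0.887,0],[0,0.887,0]],"gripper":[1,1,1,1,1,1,1,1,1,1,1,1,1,1,1,1,1,1,1,1]}'
python3 - <<'E'
from h import *
import pickle
plan((.465,-.185,.22),-12.5)
s=state(); c=save('wrist','w1.png'); pickle.dump((s,c),open('w1.pkl','wb'))
E
```

```text
time: 1.82
tcp_pos: [0.4649, -0.1857, 0.2193]
tcp_rot: [-0.703, 0.078, -0.077, 0.703]
ft_force: [0.2, -0.7, -0.2]
grip_width: 1.004
tcp [ 0.4649 -0.1857  0.2193] jaw az -12.63 tooly [-1.3e-03  7.0e-04 -1.0e+00] j [-0.45  0.18  1.64  0.    1.33 -0.23] t 1.82 gw 1.004
turn [[-0.0002, -0.0014, -0.0009], [0.0014, 1.9986, -0.0004]] deg 0.13
lin [-0.0001, -0.0009, 0.0009] rows min 1.0
```

View pics/w1.png

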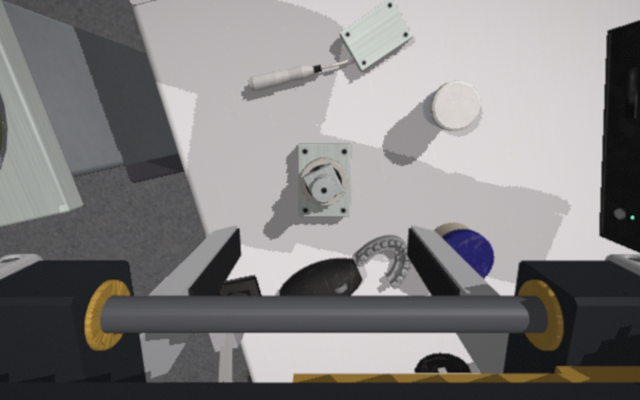

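Run:
```python
import pickle,cv2
s,c=pickle.load(open('w1.pkl','rb'))
a=cv2.resize(c['img'][130:230,280:370],(540,600),interpolation=cv2.INTER_CUBIC)
cv2.imwrite('pics/w1c.png',a[:,:,::-1])
```

```text
(no output)
```

View pics/w1c.png

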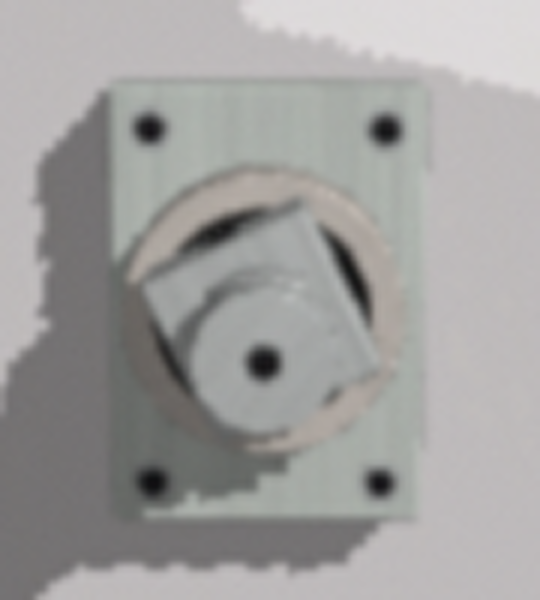

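Run:
```python
from h import *
import pickle
s,c=pickle.load(open('w1.pkl','rb'))
f=lambda *p:np.array([(280+x/6-.5,130+y/6-.5) for x,y in p])
print('plug',ray(c,f((263,362)),.082,s).round(4))
print('ring',ray(c,f((265,307)),.036,s).round(4), np.ptp(ray(c,f((125,307),(405,307)),.036,s)[:,0]))
q=ray(c,f((145,288),(300,205),(381,365)),.056,s)[:,:2]; print('sq',q.round(4).tolist(),'cen',((q[0]+q[2])/2).round(4),[np.linalg.norm(q[0]-q[1]),np.linalg.norm(q[1]-q[2])],[np.degrees(np.arctan2(*(q[1]-q[0])[::-1])),np.degrees(np.arctan2(*(q[2]-q[1])[::-1]))])
h=ray(c,f((149,128),(386,129),(152,483),(380,483)),.02,s)[:,:2];print('plate',h.mean(0).round(4),h.round(4).tolist())
print([np.degrees(np.arctan2(*(a-b)[::-1])) for a,b in((h[1],h[0]),(h[3],h[2]),(h[0],h[2]),(h[1],h[3]))])
print('cork',[ray(c,k[:,0].mean(0),.002,s) for k in cork(c['img'])])
print('pot',ray(c,(456,106),.052,s))
plan((.465,-.185,.11),-12.5)
```

```text
plug [[ 0.4642 -0.1847  0.082 ]]
ring [[ 0.4646 -0.184   0.036 ]] 0.04972853621407025
sq [[0.446, -0.1728], [0.475, -0.1647], [0.4828, -0.1949]] cen [ 0.4644 -0.1839] [np.float64(0.03013786415388528), np.float64(0.031149150199068498)] [np.float64(15.672452619359909), np.float64(-75.63465257171694)]
plate [ 0.4641 -0.1874] [[0.4502, -0.1491], [0.4932, -0.159], [0.435, -0.2158], [0.4781, -0.2255]]
[np.float64(-12.846544410492791), np.float64(-12.587760050322068), np.float64(77.11368717742198), np.float64(77.20071728618727)]
cork [array([[ 0.59886307, -0.50172108,  0.002     ]]), array([[ 0.70601199, -0.42736196,  0.002     ]]), array([[ 0.14118789, -0.3014194 ,  0.002     ]])]
pot [[ 0.60967482 -0.13660063  0.052     ]]
tcp [ 0.4648 -0.1847  0.2195] jaw az -12.55 tooly [-1.e-03  6.e-04 -1.e+00] j [-0.45  0.18  1.64  0.    1.33 -0.23] t 1.87 gw 1.0
turn [[-0.0002, -0.0005, -0.0007], [0.0011, 1.9995, -0.0004]] deg 0.05
lin [0.0005, 0.1369, -0.0003] rows min 3.0
```

```bash
python3 -m crank '{"linear":[[0,0.05,0],[0,0.1,0],[0,0.14,0],[0,0.17,0],[0,0.185,0],[0,0.195,0],[0,0.197,0],[0,0.197,0],[0,0.197,0],[0,0.197,0],[0,0.197,0],[0,0.197,0],[0,0.197,0],[0,0.197,0],[0,0.197,0],[0,0.197,0],[0,0.197,0],[0,0.197,0],[0,0.197,0],[0,0.197,0]],"turn":[[0,0,0],[0,0,0],[0,0,0],[0,0,0],[0,0,0],[0,0,0],[0,0,0],[0,0,0],[0,0,0],[0,0,0],[0,0,0],[0,0,0],[0,0,0],[0,0,0],[0,0,0],[0,0,0],[0,0,0],[0,0,0],[0,0,0],[0,0,0]],"gripper":[1,1,1,1,1,1,1,1,-0.7,-0.7,-0.7,-0.7,-0.7,-0.7,-0.7,-0.7,-0.7,-0.7,-0.7,-0.7]}' 25
python3 - <<'E'
from h import *
save('wrist','w2.png'); plan((.456,.047,.06),-12.5)
E
```

```text
time: 3.53
tcp_pos: [0.4651, -0.1848, 0.0624]
tcp_rot: [-0.703, 0.077, -0.077, 0.703]
ft_force: [-1.0, -0.3, -0.2]
grip_width: 0.252
tcp [ 0.4651 -0.1848  0.0624] jaw az -12.51 tooly [-0. -0. -1.] j [-0.45  0.36  1.8  -0.    0.98 -0.23] t 3.58 gw 0.249
turn [[0.0, -0.0001, -0.0], [0.0, 1.9999, 0.0]] deg 0.01
lin [-0.0739, 0.003, 0.2804] rows min 6.0
```

View pics/w2.png

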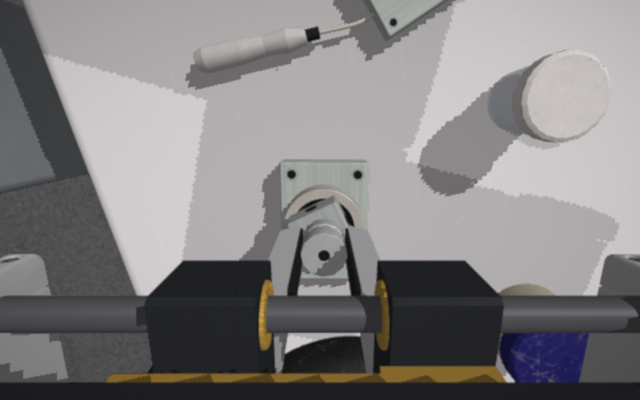

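```bash
python3 -m crank '{"linear":[[0,-0.02,0],[0,-0.05,0],[-0.01,-0.06,0.04],[-0.02,-0.06,0.08],[-0.035,-0.06,0.13],[-0.05,-0.06,0.18],[-0.06,-0.06,0.22],[-0.068,-0.06,0.26],[-0.074,-0.06,0.28],[-0.074,-0.04,0.2804],[-0.074,0,0.2804],[-0.074,0.03,0.2804],[-0.074,0.045,0.2804],[-0.074,0.055,0.2804],[-0.074,0.06,0.2804],[-0.074,0.062,0.2804],[-0.074,0.062,0.2804]],"turn":[[0,0,0],[0,0,0],[0,0,0],[0,0,0],[0,0,0],[0,0,0],[0,0,0],[0,0,0],[0,0,0],[0,0,0],[0,0,0],[0,0,0],[0,0,0],[0,0,0],[0,0,0],[0,0,0],[0,0,0]],"gripper":[-0.7,-0.7,-0.7,-0.7,-0.7,-0.7,-0.7,-0.7,-0.7,-0.7,-0.7,-0.7,-0.7,-0.7,-0.7,-0.7,-0.7]}'
python3 - <<'E'
from h import *
save('wrist','w3.png'); plan((.456,.047,.0084),-12.5)
E
```

```text
time: 5.0
tcp_pos: [0.4562, 0.047, 0.0132]
tcp_rot: [-0.703, 0.077, -0.077, 0.703]
ft_force: [-0.3, 0.7, -0.2]
grip_width: 0.249
tcp [0.4563 0.047  0.0135] jaw az -12.51 tooly [ 0.0011  0.     -1.    ] j [ 0.02  0.37  1.94 -0.    0.83  0.24] t 5.05 gw 0.246
turn [[-0.0002, -0.0001, 0.0007], [-0.0011, 1.9999, -0.0002]] deg 0.01
lin [-0.0004, 0.0063, -0.0001] rows min 1.0
```

View pics/w3.png

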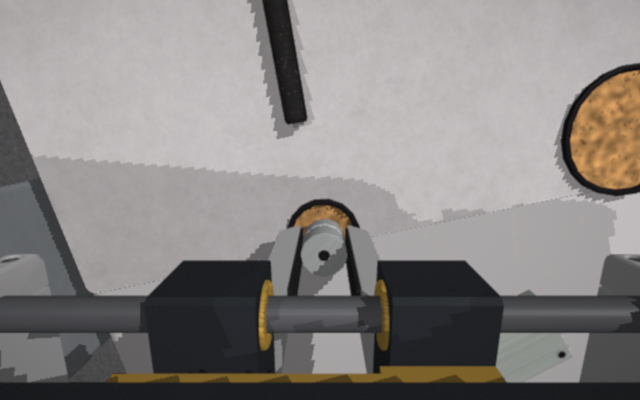

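```bash
python3 -m crank '{"linear":[[0,0.003,0],[0,0.005,0],[0,0.006,0],[0,0.0063,0],[0,0.0063,0],[0,0.0063,0]],"turn":[[0,0,0],[0,0,0],[0,0,0],[0,0,0],[0,0,0],[0,0,0]],"gripper":[-0.7,-0.7,-0.7,-0.7,-0.7,-0.7]}'
python3 - <<'E'
from h import *
s=state();print(s['tcp_pos'],s['ft_force'])
E
```

```text
time: 5.55
tcp_pos: [0.4561, 0.047, 0.0083]
tcp_rot: [-0.703, 0.077, -0.077, 0.703]
ft_force: [-3.0, -1.0, 7.7]
grip_width: 0.245
[0.45606429 0.04700111 0.00832241] [-3.00451981 -1.04093245  7.71101305]
```

```bash
python3 -m crank '{"linear":[[0,0,0],[0,0,0],[0,0,0],[0,0,0],[0,0,0],[0,0,0],[0,-0.03,0],[0,-0.08,0],[0,-0.12,0],[0,-0.16,0],[0,-0.2,0],[0,-0.2,0]],"turn":[[0,0,0],[0,0,0],[0,0,0],[0,0,0],[0,0,0],[0,0,0],[0,0,0],[0,0,0],[0,0,0],[0,0,0],[0,0,0],[0,0,0]],"gripper":[-0.1,-0.1,-0.1,-0.1,-0.1,-0.1,-0.1,0.5,1,1,1,1]}'
python3 - <<'E'
from h import *
import pickle
s=state(); c=save('wrist','w4.png'); pickle.dump((s,c),open('w4.pkl','wb')); plan((.4644,-.184,.15),15)
E
```

```text
time: 6.55
tcp_pos: [0.4581, 0.0471, 0.1735]
tcp_rot: [-0.702, 0.074, -0.08, 0.703]
ft_force: [0.8, -0.5, 0.8]
grip_width: 0.768
tcp [0.4571 0.047  0.1705] jaw az -12.51 tooly [ 5.5e-03  1.0e-04 -1.0e+00] j [0.02 0.13 1.81 0.   1.19 0.24] t 6.6 gw 0.806
turn [[-0.0, -0.3056, 0.0036], [-0.0048, 1.6944, -0.0]] deg 27.51
lin [0.0713, 0.0256, -0.28] rows min 6.0
```

View pics/w4.png

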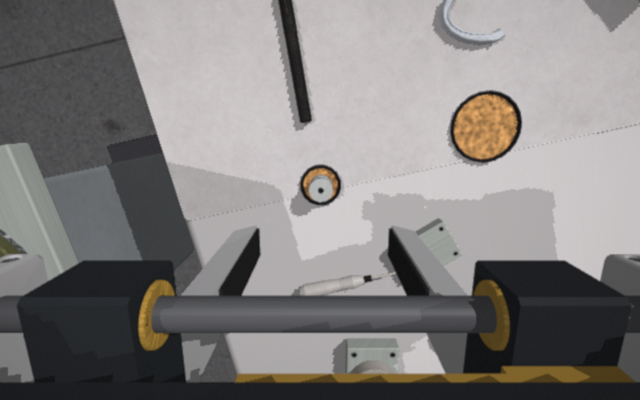

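```bash
python3 -m crank '{"linear":[[0.0713,0.0256,-0.28],[0.0713,0.0256,-0.28],[0.0713,0.0256,-0.28],[0.0713,0.0256,-0.28],[0.0713,0.0256,-0.28],[0.0713,0.0256,-0.28],[0.0713,0.0256,-0.28],[0.0713,0.0256,-0.28],[0.0713,0.0256,-0.28],[0.0713,0.0256,-0.28],[0.0713,0.0256,-0.28]],"turn":[[0,-0.3056,0],[0,-0.3056,0],[0,-0.3056,0],[0,-0.3056,0],[0,-0.3056,0],[0,-0.3056,0],[0,-0.3056,0],[0,-0.3056,0],[0,-0.3056,0],[0,-0.3056,0],[0,-0.3056,0]],"gripper":[1,1,1,1,1,1,1,1,1,1,1]}'
python3 - <<'E'
from h import *
import pickle
s=state(); c=save('wrist','w5.png'); pickle.dump((s,c),open('w5.pkl','wb')); plan((.4644,-.184,.042),15)
a=cv2.resize(c['img'][150:300,240:400],(800,600)[:2] if 0 else (640,600),interpolation=cv2.INTER_CUBIC)
cv2.imwrite('pics/w5c.png',a[:,:,::-1])
E
```

```text
time: 7.52
tcp_pos: [0.4632, -0.1827, 0.1472]
tcp_rot: [-0.701, -0.093, 0.093, 0.701]
ft_force: [0.2, 0.5, 0.2]
grip_width: 1.004
tcp [ 0.4632 -0.1828  0.1473] jaw az 15.09 tooly [ 1.e-04  0.e+00 -1.e+00] j [-0.45  0.24  1.74  0.    1.16 -0.71] t 7.57 gw 1.003
turn [[-0.0, 0.001, 0.0001], [0.0001, -1.999, 0.0]] deg -0.09
lin [0.001, 0.1317, -0.0018] rows min 3.0
```

View pics/w5c.png

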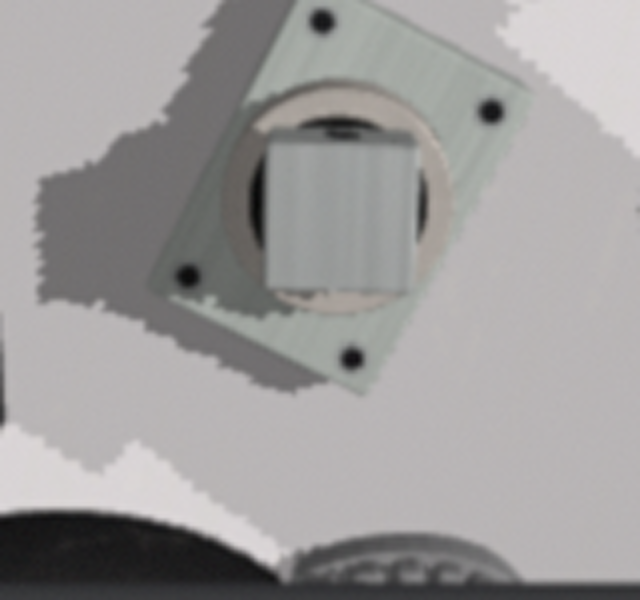

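```bash
python3 - <<'E'
from h import *
import pickle
s,c=pickle.load(open('w5.pkl','rb'))
print(ray(c,[(240+340/4-.5,150+217/4-.5)],.056,s), ray(c,[(240+340/4-.5,150+197/4-.5)],.036,s))
E
python3 -m crank '{"linear":[[0.001,0.04,-0.0018],[0.001,0.08,-0.0018],[0.001,0.105,-0.0018],[0.001,0.12,-0.0018],[0.001,0.13,-0.0018],[0.001,0.1317,-0.0018],[0.001,0.1317,-0.0018],[0.001,0.1317,-0.0018],[0.001,0.1317,-0.0018],[0.001,0.1317,-0.0018],[0.001,0.1317,-0.0018],[0.001,0.1317,-0.0018],[0.001,0.1317,-0.0018],[0.001,0.1317,-0.0018],[0.001,0.1317,-0.0018],[0.001,0.1317,-0.0018],[0.001,0.1317,-0.0018],[0.001,0.1317,-0.0018]],"turn":[[0,0,0],[0,0,0],[0,0,0],[0,0,0],[0,0,0],[0,0,0],[0,0,0],[0,0,0],[0,0,0],[0,0,0],[0,0,0],[0,0,0],[0,0,0],[0,0,0],[0,0,0],[0,0,0],[0,0,0],[0,0,0]],"gripper":[1,1,1,1,1,1,1,-0.5,-0.5,-0.5,-0.5,-0.5,-0.5,-0.5,-0.5,-0.5,-0.5,-0.5]}' 25
python3 - <<'E'
from h import *
plan((.641,.2962,.06),-8.6)
E
```

```text
[[ 0.46367077 -0.18372663  0.056     ]] [[ 0.46383195 -0.18414031  0.036     ]]
time: 9.07
tcp_pos: [0.4642, -0.1852, 0.0419]
tcp_rot: [-0.701, -0.092, 0.092, 0.701]
ft_force: [0.1, -0.8, -0.4]
grip_width: 0.335
tcp [ 0.4642 -0.1852  0.0419] jaw az 15.0 tooly [-1.e-04  0.e+00 -1.e+00] j [-0.45  0.4   1.81 -0.    0.93 -0.71] t 9.07 gw 0.335
turn [[-0.0, 0.2622, -0.0001], [-0.0001, -1.7378, 0.0]] deg -23.6
lin [0.3692, -0.0226, 0.5241] rows min 13.0
```

```bash
python3 -m crank '{"linear":[[0,-0.03,0],[0,-0.075,0],[0.03,-0.075,0.045],[0.06,-0.075,0.09],[0.37,-0.075,0.524],[0.37,-0.075,0.524],[0.37,-0.075,0.524],[0.37,-0.075,0.524],[0.37,-0.075,0.524],[0.37,-0.075,0.524],[0.37,-0.075,0.524],[0.37,-0.075,0.524],[0.37,-0.075,0.524],[0.37,-0.075,0.524],[0.37,-0.075,0.524],[0.37,-0.05,0.524],[0.37,-0.02,0.524],[0.37,-0.02,0.524],[0.37,-0.02,0.524]],"turn":[[0,0,0],[0,0,0],[0,0,0],[0,0.05,0],[0,0.1,0],[0,0.15,0],[0,0.2,0],[0,0.25,0],[0,0.2622,0],[0,0.2622,0],[0,0.2622,0],[0,0.2622,0],[0,0.2622,0],[0,0.2622,0],[0,0.2622,0],[0,0.2622,0],[0,0.2622,0],[0,0.2622,0],[0,0.2622,0]],"gripper":[-0.5,-0.5,-0.5,-0.5,-0.5,-0.5,-0.5,-0.5,-0.5,-0.5,-0.5,-0.5,-0.5,-0.5,-0.5,-0.5,-0.5,-0.5,-0.5]}'
python3 - <<'E'
from h import *
import pickle
s=state(); c=save('wrist','w6.png'); pickle.dump((s,c),open('w6.pkl','wb')); plan((.641,.2955,.0085),-8.6)
for k in cork(c['img']): print(k[:,0].mean(0),ray(c,k[:,0].mean(0),.002,s))
E
```

```text
time: 10.65
tcp_pos: [0.641, 0.296, 0.0568]
tcp_rot: [0.706, -0.054, 0.052, -0.705]
ft_force: [0.3, -0.7, 0.0]
grip_width: 0.339
tcp [0.6418 0.2962 0.0586] jaw az -8.61 tooly [-1.e-04 -0.e+00 -1.e+00] j [ 0.38  0.78  1.14 -0.    1.22  0.53] t 10.7 gw 0.339
turn [[0.0, -0.0001, -0.0], [0.0001, 1.9999, 0.0001]] deg 0.01
lin [-0.0008, 0.0626, -0.001] rows min 2.0
[328.42503098 376.34448575] [[0.62363008 0.15925861 0.002     ]]
[402.26582278 314.46835443] [[0.68868522 0.20679135 0.002     ]]
[245.00617284 314.57407407] [[0.56763925 0.22475722 0.002     ]]
[321.76363636 200.13636364] [[0.64057022 0.30649389 0.002     ]]
[ 69.22454308 245.51697128] [[0.45043108 0.30013454 0.002     ]]
```

View pics/w6.png

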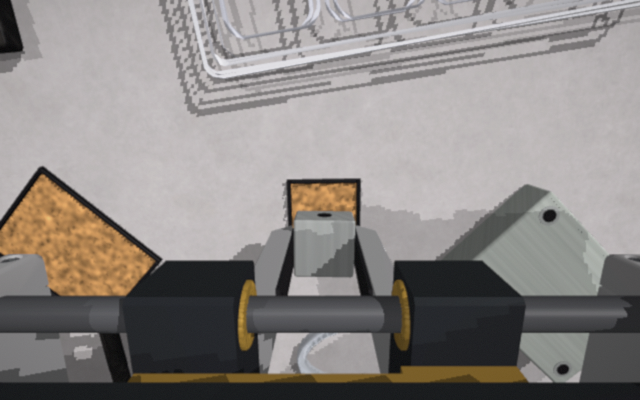

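```bash
python3 -m crank '{"linear":[[-0.0008,0.025,-0.001],[-0.0008,0.045,-0.001],[-0.0008,0.055,-0.001],[-0.0008,0.059,-0.001],[-0.0008,0.0605,-0.001],[-0.0008,0.0615,-0.001],[-0.0008,0.0625,-0.001],[-0.0008,0.063,-0.001],[-0.0008,0.063,-0.001]],"turn":[[0,0,0],[0,0,0],[0,0,0],[0,0,0],[0,0,0],[0,0,0],[0,0,0],[0,0,0],[0,0,0]],"gripper":[-0.5,-0.5,-0.5,-0.5,-0.5,-0.5,-0.5,-0.5,-0.5]}'
```

```text
time: 11.45
tcp_pos: [0.6411, 0.2957, 0.0081]
tcp_rot: [-0.705, 0.053, -0.053, 0.705]
ft_force: [0.8, -0.0, -1.3]
grip_width: 0.337
```

```bash
python3 -m crank '{"linear":[[0,0.0006,0],[0,0.0008,0],[0,0.0008,0],[0,0.0008,0]],"turn":[[0,0,0],[0,0,0],[0,0,0],[0,0,0]],"gripper":[-0.5,-0.5,-0.5,-0.5]}'
python3 -m crank '{"linear":[[0,0,0],[0,0,0],[0,0,0],[0,0,0],[0,0,0],[0,0,0],[0,-0.03,0],[0,-0.08,0],[0,-0.12,0],[0,-0.16,0],[0,-0.2,0],[0,-0.2,0],[0,-0.2,0]],"turn":[[0,0,0],[0,0,0],[0,0,0],[0,0,0],[0,0,0],[0,0,0],[0,0,0],[0,0,0],[0,0,0],[0,0,0],[0,0,0],[0,0,0],[0,0,0]],"gripper":[0,0,0,0,0,0,0,0.5,1,1,1,1,1]}'
python3 - <<'E'
from h import *
import pickle
s=state(); c=save('wrist','w7.png'); pickle.dump((s,c),open('w7.pkl','wb')); plan((.4646,-.184,.12),-12.8)
E
```

```text
time: 11.78
tcp_pos: [0.6411, 0.2957, 0.008]
tcp_rot: [-0.705, 0.053, -0.053, 0.705]
ft_force: [-2.4, -1.2, 6.5]
grip_width: 0.338
time: 12.87
tcp_pos: [0.6415, 0.2958, 0.169]
tcp_rot: [-0.705, 0.052, -0.054, 0.706]
ft_force: [0.1, -0.8, -1.2]
grip_width: 0.891
tcp [0.6409 0.2956 0.1668] jaw az -8.6 tooly [ 2.e-04  1.e-04 -1.e+00] j [0.38 0.69 1.04 0.   1.41 0.53] t 12.92 gw 0.932
turn [[-0.0001, 0.0467, 0.0001], [0.0002, -1.9533, 0.0002]] deg -4.2
lin [-0.1282, 0.0584, -0.6257] rows min 13.0
```

View pics/w7.png

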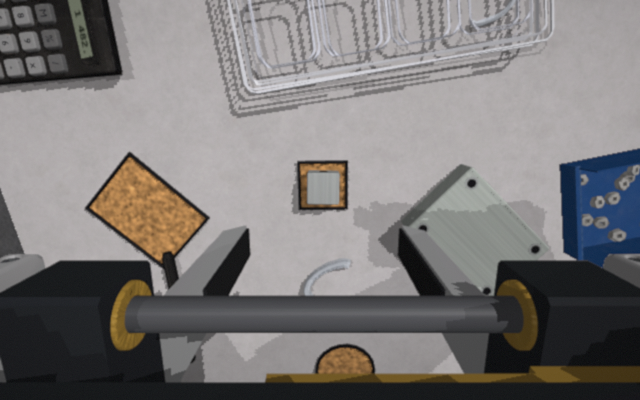

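```bash
python3 -m crank '{"linear":[[-0.1282,0.0584,-0.6257],[-0.1282,0.0584,-0.6257],[-0.1282,0.0584,-0.6257],[-0.1282,0.0584,-0.6257],[-0.1282,0.0584,-0.6257],[-0.1282,0.0584,-0.6257],[-0.1282,0.0584,-0.6257],[-0.1282,0.0584,-0.6257],[-0.1282,0.0584,-0.6257],[-0.1282,0.0584,-0.6257],[-0.1282,0.0584,-0.6257],[-0.1282,0.0584,-0.6257],[-0.1282,0.0584,-0.6257],[-0.1282,0.0584,-0.6257],[-0.1282,0.0584,-0.6257],[-0.1282,0.0584,-0.6257],[-0.1282,0.0584,-0.6257]],"turn":[[0,0.0467,0],[0,0.0467,0],[0,0.0467,0],[0,0.0467,0],[0,0.0467,0],[0,0.0467,0],[0,0.0467,0],[0,0.0467,0],[0,0.0467,0],[0,0.0467,0],[0,0.0467,0],[0,0.0467,0],[0,0.0467,0],[0,0.0467,0],[0,0.0467,0],[0,0.0467,0],[0,0.0467,0]],"gripper":[1,1,1,1,1,1,1,1,1,1,1,1,1,1,1,1,1]}'
python3 - <<'E'
from h import *
import pickle
s=state(); c=save('wrist','w8.png'); pickle.dump((s,c),open('w8.pkl','wb')); plan((.4643,-.184,.026),-12.8)
cv2.imwrite('pics/w8c.png',cv2.resize(c['img'][150:300,220:420],(800,600),interpolation=cv2.INTER_CUBIC)[:,:,::-1])
E
```

```text
time: 14.33
tcp_pos: [0.4649, -0.1828, 0.1198]
tcp_rot: [-0.703, 0.079, -0.078, 0.703]
ft_force: [0.3, 1.1, -1.0]
grip_width: 1.004
tcp [ 0.465  -0.1829  0.12  ] jaw az -12.71 tooly [-3.e-04  2.e-04 -1.e+00] j [-0.45  0.28  1.76  0.    1.1  -0.23] t 14.38 gw 1.003
turn [[-0.0001, 0.001, -0.0002], [-0.0003, -1.999, 0.0002]] deg -0.09
lin [-0.0005, 0.1175, -0.0016] rows min 3.0
```

View pics/w8c.png

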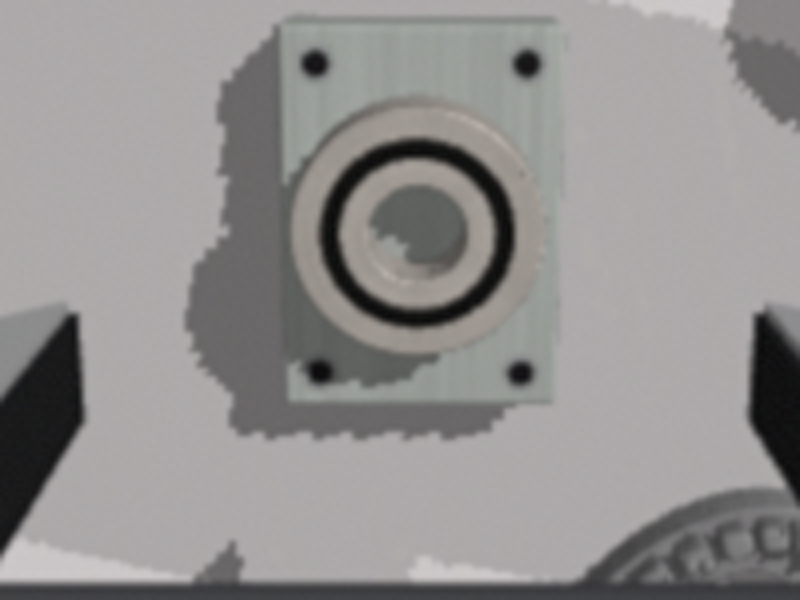

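```bash
python3 - <<'E'
from h import *
import pickle
s,c=pickle.load(open('w8.pkl','rb'))
p=lambda x,y:(220+x/4-.5,150+y/4-.5)
print(ray(c,p(417,232),.036,s)); h=ray(c,[p(315,63),p(527,63),p(319,373),p(520,374)],.02,s);print(h.mean(0),h.round(4).tolist())
E
python3 -m crank '{"linear":[[-0.0005,0.04,-0.0016],[-0.0005,0.08,-0.0016],[-0.0005,0.1,-0.0016],[-0.0005,0.112,-0.0016],[-0.0005,0.1175,-0.0016],[-0.0005,0.1175,-0.0016],[-0.0005,0.1175,-0.0016],[-0.0005,0.1175,-0.0016],[-0.0005,0.1175,-0.0016],[-0.0005,0.1175,-0.0016],[-0.0005,0.1175,-0.0016],[-0.0005,0.1175,-0.0016],[-0.0005,0.1175,-0.0016],[-0.0005,0.1175,-0.0016],[-0.0005,0.1175,-0.0016],[-0.0005,0.1175,-0.0016]],"turn":[[0,0,0],[0,0,0],[0,0,0],[0,0,0],[0,0,0],[0,0,0],[0,0,0],[0,0,0],[0,0,0],[0,0,0],[0,0,0],[0,0,0],[0,0,0],[0,0,0],[0,0,0],[0,0,0]],"gripper":[1,1,1,1,1,1,1,-0.1,-0.1,-0.1,-0.1,-0.1,-0.1,-0.1,-0.1,-0.1]}' 30
python3 - <<'E'
from h import *
plan((.633,.069,.06),-12.8)
E
```

```text
[[ 0.46392962 -0.1853005   0.036     ]]
[ 0.4641298  -0.18749867  0.02      ] [[0.4503, -0.1493, 0.02], [0.4933, -0.159, 0.02], [0.435, -0.2159, 0.02], [0.478, -0.2258, 0.02]]
time: 15.72
tcp_pos: [0.464, -0.1852, 0.0262]
tcp_rot: [0.703, -0.079, 0.079, -0.703]
ft_force: [0.4, -0.4, 1.1]
grip_width: 0.544
tcp [ 0.464  -0.1852  0.0262] jaw az -12.81 tooly [ 1.e-04 -0.e+00 -1.e+00] j [-0.45  0.42  1.82 -0.    0.9  -0.23] t 15.72 gw 0.544
turn [[0.0, -0.0001, 0.0], [-0.0001, 1.9999, 0.0]] deg 0.01
lin [0.1356, -0.0422, 0.3566] rows min 8.0
```

```bash
python3 -m crank '{"linear":[[0,-0.03,0],[0,-0.075,0],[0.02,-0.095,0.05],[0.1356,-0.095,0.3566],[0.1356,-0.095,0.3566],[0.1356,-0.095,0.3566],[0.1356,-0.095,0.3566],[0.1356,-0.095,0.3566],[0.1356,-0.095,0.3566],[0.1356,-0.095,0.3566],[0.1356,-0.095,0.3566],[0.1356,-0.07,0.3566],[0.1356,-0.04,0.3566],[0.1356,-0.015,0.3566],[0.1356,-0.01,0.3566],[0.1356,-0.01,0.3566]],"turn":[[0,0,0],[0,0,0],[0,0,0],[0,0,0],[0,0,0],[0,0,0],[0,0,0],[0,0,0],[0,0,0],[0,0,0],[0,0,0],[0,0,0],[0,0,0],[0,0,0],[0,0,0],[0,0,0]],"gripper":[-0.1,-0.1,-0.1,-0.1,-0.1,-0.1,-0.1,-0.1,-0.1,-0.1,-0.1,-0.1,-0.1,-0.1,-0.1,-0.1]}'
python3 - <<'E'
from h import *
save('wrist','w9.png'); plan((.633,.069,.0082),-12.8)
E
```

```text
time: 17.05
tcp_pos: [0.6319, 0.0683, 0.0329]
tcp_rot: [0.703, -0.08, 0.078, -0.702]
ft_force: [0.1, -0.5, -0.2]
grip_width: 0.543
tcp [0.6328 0.0685 0.0344] jaw az -12.83 tooly [-5.e-04 -1.e-04 -1.e+00] j [ 0.05  0.67  1.4  -0.    1.07  0.27] t 17.1 gw 0.544
turn [[0.0001, -0.0004, -0.0003], [0.0005, 1.9996, 0.0002]] deg 0.03
lin [0.0001, 0.0328, 0.0007] rows min 1.0
```

View pics/w9.png

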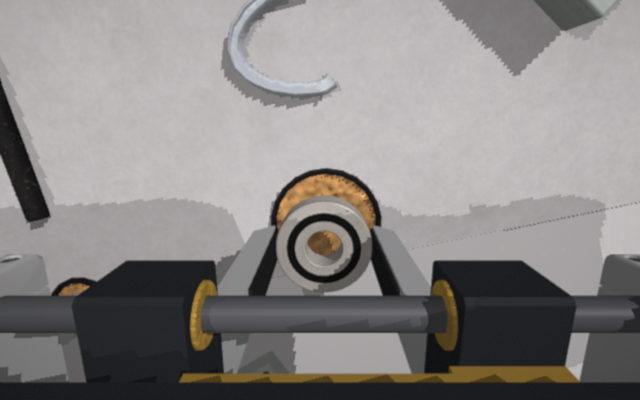

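```bash
python3 -m crank '{"linear":[[0,0.012,0.0007],[0,0.02,0.0007],[0,0.026,0.0007],[0,0.029,0.0007],[0,0.031,0.0007],[0,0.0325,0.0007],[0,0.033,0.0007],[0,0.0335,0.0007],[0,0.0335,0.0007],[0,0.0335,0.0007]],"turn":[[0,0,0],[0,0,0],[0,0,0],[0,0,0],[0,0,0],[0,0,0],[0,0,0],[0,0,0],[0,0,0],[0,0,0]],"gripper":[-0.1,-0.1,-0.1,-0.1,-0.1,-0.1,-0.1,-0.1,-0.1,-0.1]}'
```

```text
time: 17.93
tcp_pos: [0.6332, 0.0696, 0.0083]
tcp_rot: [-0.703, 0.079, -0.079, 0.703]
ft_force: [-6.5, -0.7, 5.8]
grip_width: 0.543
```

```bash
python3 -m crank '{"linear":[[0,0,0],[0,0,0],[0,0,0],[0,0,0],[0,0,0],[0,0,0],[0,-0.03,0],[0,-0.08,0],[0,-0.12,0],[0,-0.16,0],[0,-0.2,0],[0,-0.2,0],[0,-0.2,0]],"turn":[[0,0,0],[0,0,0],[0,0,0],[0,0,0],[0,0,0],[0,0,0],[0,0,0],[0,0,0],[0,0,0],[0,0,0],[0,0,0],[0,0,0],[0,0,0]],"gripper":[0.6,0.6,0.6,0.6,0.6,0.6,0.6,0.6,0.6,0.6,0.6,0.6,0.6]}'
python3 - <<'E'
from h import *
import pickle
s=state(); c=save('wrist','w10.png'); pickle.dump((s,c),open('w10.pkl','wb')); plan((.458,.17,.16),87)
E
```

```text
time: 19.02
tcp_pos: [0.6338, 0.0696, 0.1692]
tcp_rot: [-0.702, 0.078, -0.08, 0.703]
ft_force: [-0.1, -0.1, -0.8]
grip_width: 0.797
tcp [0.633  0.0695 0.1673] jaw az -12.81 tooly [ 3.e-04  0.e+00 -1.e+00] j [ 0.05  0.52  1.3  -0.    1.32  0.28] t 19.07 gw 0.801
turn [[-0.0001, 0.8911, 0.0001], [0.0001, -1.1089, 0.0002]] deg -80.19
lin [-0.2412, 0.009, 0.074] rows min 5.0
```

View pics/w10.png

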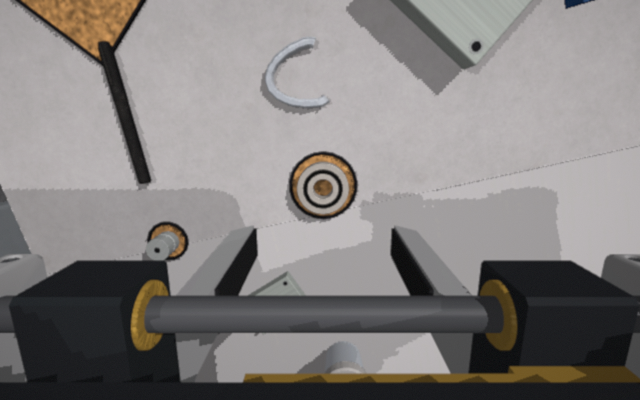

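Run:
```python
from h import *
import pickle
s,c=pickle.load(open('w10.pkl','rb'))
print(ray(c,[(104,45),(145,180)],.008,s))
plan((.458,.165,.13),-3)
```

```text
[[0.46317017 0.24618915 0.008     ]
 [0.45693958 0.11629647 0.008     ]]
tcp [0.633  0.0695 0.1673] jaw az -12.81 tooly [ 3.e-04  0.e+00 -1.e+00] j [ 0.05  0.52  1.3  -0.    1.32  0.28] t 19.07 gw 0.801
turn [[-0.0, -0.1089, 0.0002], [-0.0002, 1.8911, -0.0]] deg 9.81
lin [-0.2398, 0.0465, 0.0679] rows min 5.0
```

```bash
python3 -m crank '{"linear":[[-0.2385,0.0465,0.068],[-0.2385,0.0465,0.068],[-0.2385,0.0465,0.068],[-0.2385,0.0465,0.068],[-0.2385,0.0465,0.068],[-0.2385,0.0465,0.068],[-0.2385,0.0465,0.068],[-0.2385,0.0465,0.068],[-0.2385,0.0465,0.068]],"turn":[[0,-0.112,0],[0,-0.112,0],[0,-0.112,0],[0,-0.112,0],[0,-0.112,0],[0,-0.112,0],[0,-0.112,0],[0,-0.112,0],[0,-0.112,0]],"gripper":[0,0,0,0,0,0,0,0,0]}'
python3 - <<'E'
from h import *
import pickle
s=state(); c=save('wrist','w11.png'); pickle.dump((s,c),open('w11.pkl','wb')); plan((.459,.165,.006),-2.7)
t=save('scene','s11.png')
cv2.imwrite('pics/s11c.png',cv2.resize(t['img'][190:290,160:320],(800,500),interpolation=cv2.INTER_CUBIC)[:,:,::-1])
E
```

```text
time: 19.82
tcp_pos: [0.4599, 0.1644, 0.1299]
tcp_rot: [0.707, -0.017, 0.017, -0.707]
ft_force: [0.3, 0.5, -0.4]
grip_width: 0.497
tcp [0.4599 0.1643 0.1298] jaw az -2.78 tooly [-3.e-04 -2.e-04 -1.e+00] j [ 0.27  0.24  1.78 -0.    1.12  0.32] t 19.87 gw 0.502
turn [[0.0001, -0.0009, -0.0002], [0.0003, 1.9991, 0.0002]] deg 0.08
lin [-0.0011, 0.1548, 0.0008] rows min 3.0
```

View pics/w11.png

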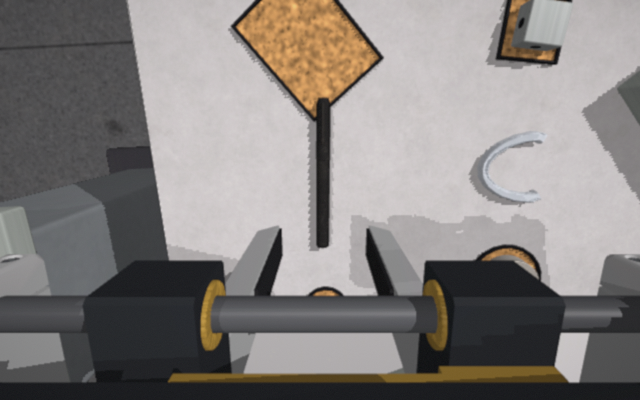

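Run:
```python
import pickle,cv2
t=pickle.load(open('scene0.pkl','rb'))['img']
cv2.imwrite('pics/s0bar.png',cv2.resize(t[200:270,160:300],(800,400),interpolation=cv2.INTER_CUBIC)[:,:,::-1])
```

```text
(no output)
```

View pics/s0bar.png

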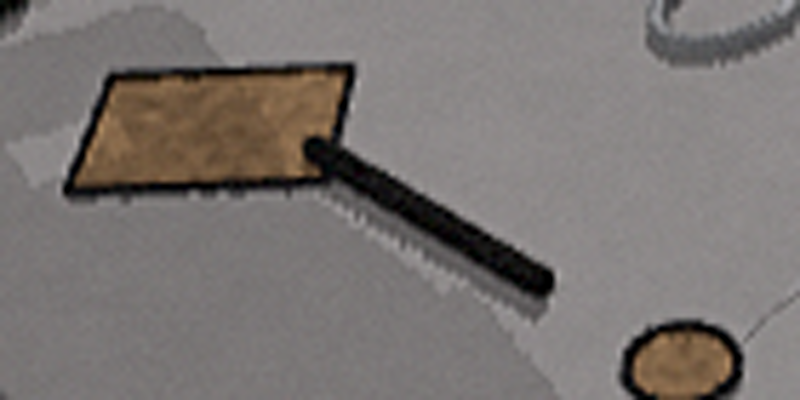

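```bash
python3 -m crank '{"linear":[[0,0.04,0],[0,0.08,0],[0,0.11,0],[0,0.135,0],[0,0.15,0],[0,0.1555,0],[0,0.1555,0],[0,0.1555,0],[0,0.1555,0],[0,0.1555,0],[0,0.1555,0],[0,0.1555,0],[0,0.1555,0],[0,0.1555,0]],"turn":[[0,0,0],[0,0,0],[0,0,0],[0,0,0],[0,0,0],[0,0,0],[0,0,0],[0,0,0],[0,0,0],[0,0,0],[0,0,0],[0,0,0],[0,0,0],[0,0,0]],"gripper":[0,0,0,0,0,0,0,-1,-1,-1,-1,-1,-1,-1]}' 20
python3 - <<'E'
from h import *
plan((.54,.165,.006),-2.7)
E
```

```text
time: 21.08
tcp_pos: [0.4592, 0.1649, 0.0059]
tcp_rot: [-0.707, 0.017, -0.017, 0.707]
ft_force: [-0.9, -0.5, -0.4]
grip_width: 0.044
tcp [0.4592 0.1649 0.0059] jaw az -2.72 tooly [ 3.e-04  1.e-04 -1.e+00] j [ 0.27  0.44  1.86 -0.    0.84  0.32] t 21.08 gw 0.044
turn [[-0.0, -0.0003, 0.0002], [-0.0003, 1.9997, -0.0001]] deg 0.02
lin [0.1009, -0.0001, 0.0049] rows min 2.0
```

```bash
python3 -m crank '{"linear":[[0,0,0],[0,0,0]],"turn":[[0,0,0],[0,0,0]],"gripper":[-1,-1]}'
python3 - <<'E'
from h import *
c=save('wrist','w12.png'); 
cv2.imwrite('pics/w12c.png',cv2.resize(c['img'][130:300,220:420],(700,595),interpolation=cv2.INTER_CUBIC)[:,:,::-1])
E
```

```text
time: 21.25
tcp_pos: [0.4591, 0.1649, 0.0058]
tcp_rot: [-0.707, 0.017, -0.017, 0.707]
ft_force: [0.0, 0.8, 0.1]
grip_width: 0.004
```

View pics/w12c.png

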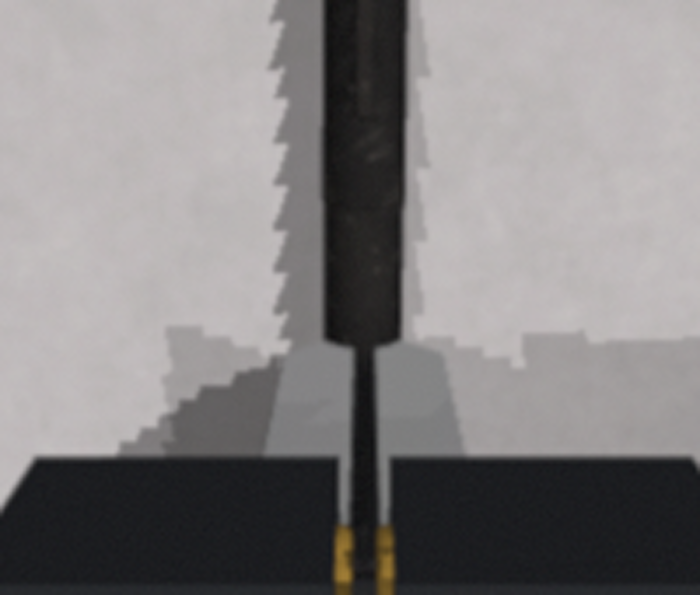

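Run:
```python
from h import *
import pickle
s,c=pickle.load(open('w11.pkl','rb'))
for z in(.008,.03): print(ray(c,[(323,98),(322,247)],z,s))
print('tcp proj',proj(c,s['tcp_pos']+[0,0,-.125],s))
s=state()
print('now',ray(c,[(220+363/3.5,130+345/3.5)],.01,s))
```

```text
[[0.46286475 0.24883251 0.008     ]
 [0.45531123 0.11313518 0.008     ]]
[[0.46285295 0.24752686 0.03      ]
 [0.45585075 0.12173394 0.03      ]]
tcp proj [[324.21837145 193.47580826]]
now [[0.45908172 0.17355484 0.01      ]]
```

View pics/w12.png

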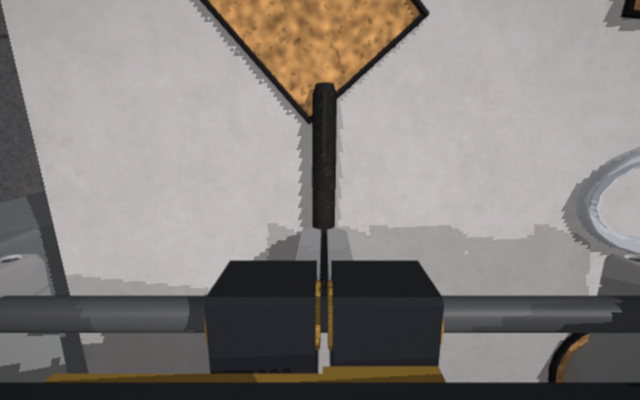

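Run:
```python
from h import *
t=save('scene','s12.png'); 
cv2.imwrite('pics/s12c.png',cv2.resize(t['img'][170:290,160:320],(800,600),interpolation=cv2.INTER_CUBIC)[:,:,::-1])
t=save('top','t12.png')
```

```text
(no output)
```

View pics/s12c.png

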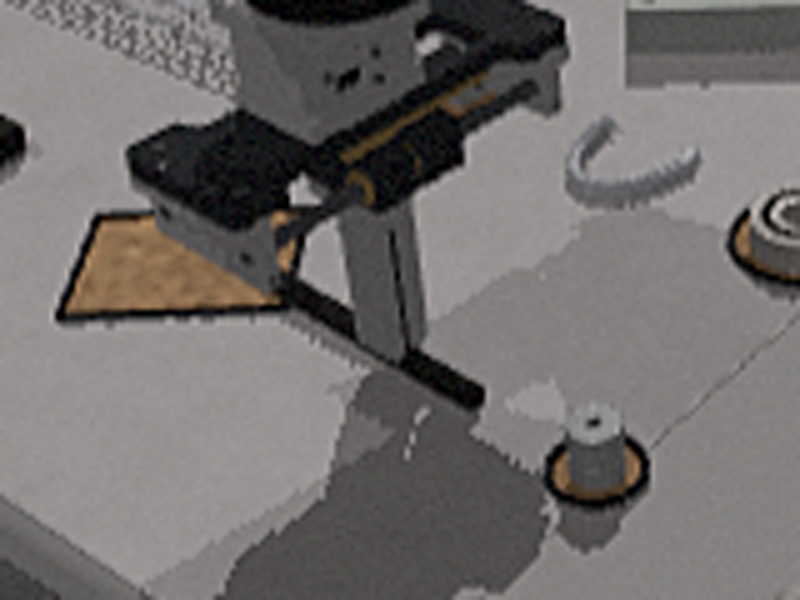

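View pics/t12.png

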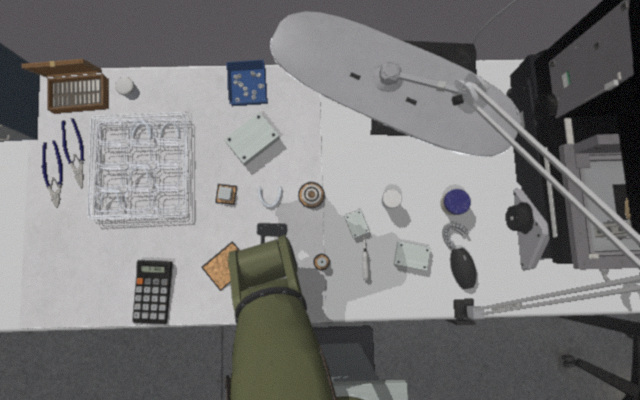

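```bash
python3 -m crank '{"linear":[[0,0,0],[0,0,0],[0,0,0],[0,0,0],[0,0.003,0],[0,0.0055,0],[0,0.0055,0],[0,0.0055,0],[0,0.0055,0],[0,0.0055,0],[0,0.0055,0],[0,0.0055,0]],"turn":[[0,0,0],[0,0,0],[0,0,0],[0,0,0],[0,0,0],[0,0,0],[0,0,0],[0,0,0],[0,0,0],[0,0,0],[0,0,0],[0,0,0]],"gripper":[-0.4,-0.4,-0.4,-0.4,-0.4,-0.4,-1,-1,-1,-1,-1,-1]}' 15
python3 - <<'E'
from h import *
c=save('wrist','w13.png'); 
cv2.imwrite('pics/w13c.png',cv2.resize(c['img'][130:300,220:420],(700,595),interpolation=cv2.INTER_CUBIC)[:,:,::-1])
E
```

```text
time: 22.4
tcp_pos: [0.4589, 0.1651, 0.0018]
tcp_rot: [-0.707, 0.017, -0.017, 0.707]
ft_force: [-5.2, 0.7, 12.4]
grip_width: 0.092
```

View pics/w13c.png

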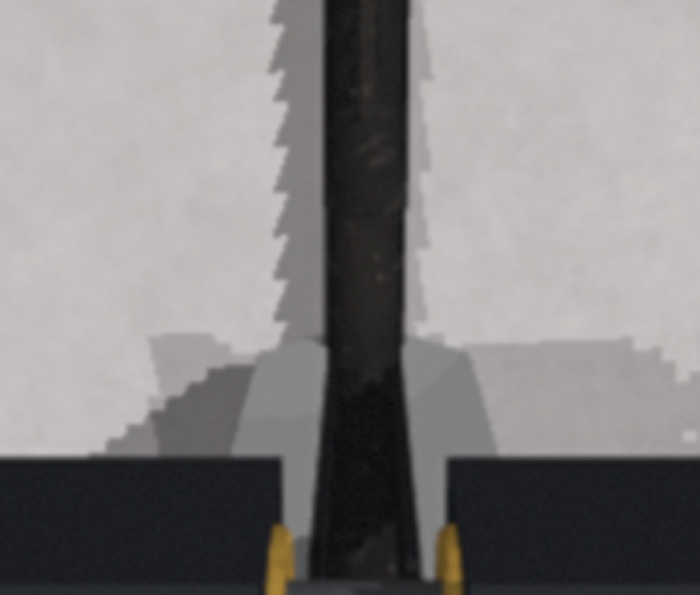

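```bash
python3 -m crank '{"linear":[[0,0,0],[0,0,0],[0,-0.01,0],[0,-0.03,0],[0,-0.05,0],[0,-0.06,0],[0,-0.06,0],[0,-0.06,0]],"turn":[[0,0,0],[0,0,0],[0,0,0],[0,0,0],[0,0,0],[0,0,0],[0,0,0],[0,0,0]],"gripper":[-1,-1,-1,-1,-1,-1,-1,-1]}' 30
python3 - <<'E'
from h import *
c=save('wrist','w14.png'); 
t=save('scene','s14.png'); 
cv2.imwrite('pics/s14c.png',cv2.resize(t['img'][170:290,160:320],(800,600),interpolation=cv2.INTER_CUBIC)[:,:,::-1])
E
```

```text
time: 23.12
tcp_pos: [0.4591, 0.1649, 0.0492]
tcp_rot: [-0.707, 0.017, -0.017, 0.707]
ft_force: [-0.7, 0.4, 0.3]
grip_width: 0.008
```

View pics/w14.png

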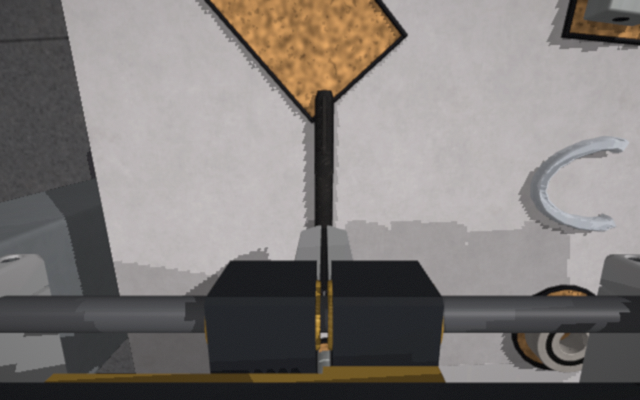

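View pics/s14c.png

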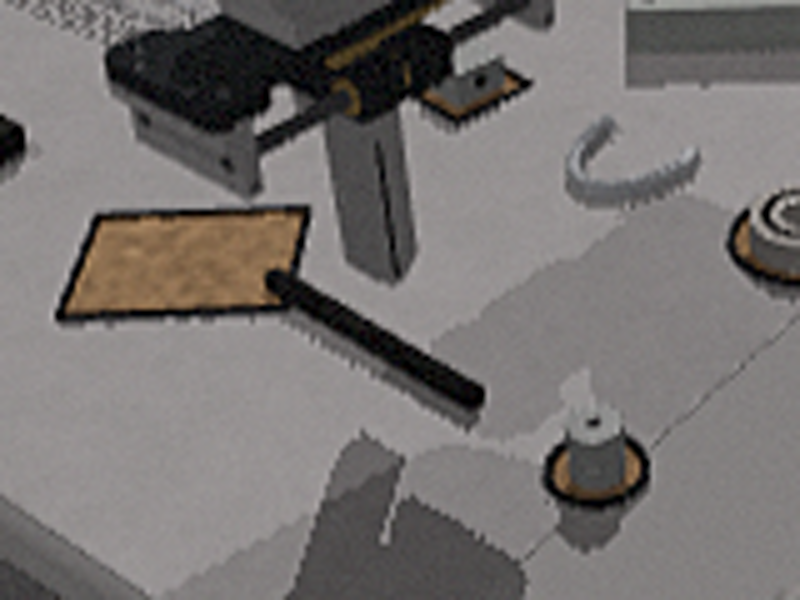

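Run:
```python
from h import *
import pickle
t=pickle.load(open('top0.pkl','rb'));s=pickle.load(open('scene0.pkl','rb'))
def line(c,p,st=None):
    o=cam_world(c,st)[:3,3]; d=ray(c,p,0,st)[0]-o; return o,d/np.linalg.norm(d)
def tri(L):
    A=sum(np.eye(3)-np.outer(d,d) for o,d in L); b=sum((np.eye(3)-np.outer(d,d))@o for o,d in L); return np.linalg.solve(A,b)
sw,cw=pickle.load(open('w11.pkl','rb'))
# midline of the bar via dark mask in each view
def bar(c,box):
    x0,y0,x1,y1=box; g=c['img'][y0:y1,x0:x1].max(2); m=(g<50).astype(np.uint8); n,l,st,ce=cv2.connectedComponentsWithStats(m); 
    i=1+np.argmax(st[1:,4]); ys,xs=np.where(l==i); P=np.c_[xs,ys]+[x0,y0]; r=cv2.minAreaRect(P.astype(np.float32)); return r
for n,c,b in(('t',t,(246,255,305,272)),('s',s,(222,222,262,256)),('w',cw,(300,100,345,260))):
    print(n,bar(c,b))
for a,b,w in(((244.2,261),(214.5,226),(323,99)),((295.6,262.3),(255.5,249),(322,246))):
    LT,LS,LW=line(t,a),line(s,b),line(cw,w,sw)
    print(tri([LT,LS]),tri([LT,LW]),tri([LS,LW]))
```

```text
t ((255.9189910888672, 261.8775939941406), (20.02420997619629, 2.936101198196411), 3.3664603233337402)
s ((238.5146942138672, 239.80882263183594), (40.473663330078125, 5.316455841064453), 30.963754653930664)
w ((313.59442138671875, 172.2879638671875), (34.781585693359375, 146.7147979736328), 3.157944917678833)
[0.4626809  0.24659201 0.00491914] [ 0.46248389  0.24871293 -0.00464216] [0.46343039 0.24778245 0.00380317]
[0.45622115 0.1128728  0.0073491 ] [0.45532747 0.11376559 0.00702122] [0.45634139 0.11291586 0.0067722 ]
```

Run:
```python
import pickle,cv2
s,c=pickle.load(open('w11.pkl','rb'))
cv2.imwrite('pics/w11c.png',cv2.resize(c['img'][80:260,270:370],(333,600),interpolation=cv2.INTER_CUBIC)[:,:,::-1])
```

```text
(no output)
```

View pics/w11c.png

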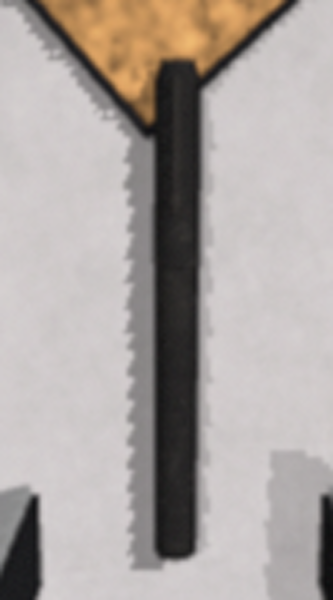

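```bash
python3 -m crank '{"linear":[[-0.02,0,0.019],[-0.034,0,0.019],[-0.034,0.03,0.019],[-0.034,0.05,0.019],[-0.034,0.055,0.019],[-0.034,0.0555,0.019],[-0.03,0.0555,0.019],[-0.024,0.0555,0.019],[-0.018,0.0555,0.019],[-0.012,0.0555,0.019],[-0.006,0.0555,0.019],[0,0.0555,0.019],[0.006,0.0555,0.019],[0.012,0.0555,0.019],[0.015,0.0555,0.019]],"turn":[[0,0,0],[0,0,0],[0,0,0],[0,0,0],[0,0,0],[0,0,0],[0,0,0],[0,0,0],[0,0,0],[0,0,0],[0,0,0],[0,0,0],[0,0,0],[0,0,0],[0,0,0]],"gripper":[-1,-1,-1,-1,-1,-1,-1,-1,-1,-1,-1,-1,-1,-1,-1]}'
python3 - <<'E'
from h import *
c=save('wrist','w15.png');
E
```

```text
time: 24.47
tcp_pos: [0.4725, 0.1794, 0.005]
tcp_rot: [-0.707, 0.017, -0.017, 0.707]
ft_force: [-0.4, 0.2, -1.0]
grip_width: 0.005
```

View pics/w15.png

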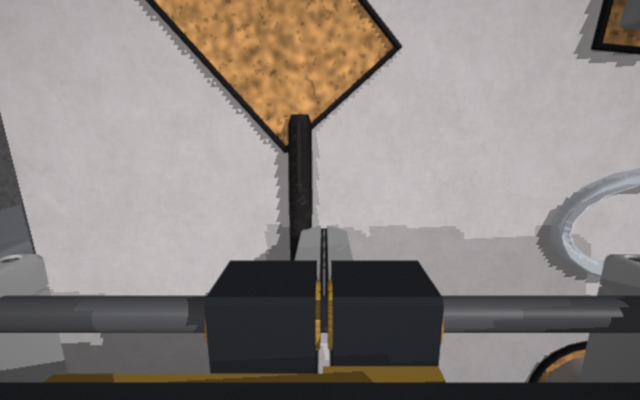

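```bash
python3 -m crank '{"linear":[[0,-0.03,0],[-0.03,-0.03,0],[-0.05,-0.03,0],[-0.05,0,0],[-0.05,0.002,0],[-0.05,0.004,0],[-0.05,0.004,0],[-0.045,0.004,0],[-0.04,0.004,0],[-0.035,0.004,0],[-0.03,0.004,0],[-0.025,0.004,0],[-0.02,0.004,0],[-0.015,0.004,0]],"turn":[[0,0,0],[0,0,0],[0,0,0],[0,0,0],[0,0,0],[0,0,0],[0,0,0],[0,0,0],[0,0,0],[0,0,0],[0,0,0],[0,0,0],[0,0,0],[0,0,0]],"gripper":[-1,-1,-1,-1,-1,-1,-1,-1,-1,-1,-1,-1,-1,-1]}'
python3 - <<'E'
from h import *
c=save('wrist','w16.png');
E
```

```text
time: 25.68
tcp_pos: [0.4511, 0.1803, 0.0014]
tcp_rot: [0.708, -0.025, 0.009, -0.706]
ft_force: [-76.8, 8.8, 75.7]
grip_width: 0.003
```

View pics/w16.png

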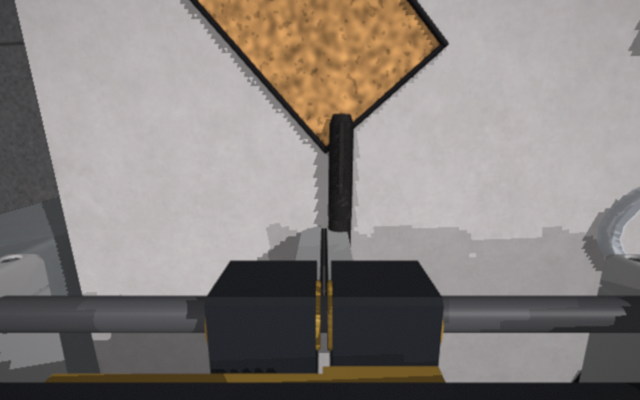

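```bash
python3 -m crank '{"linear":[[-0.012,0,0],[-0.02,0,0],[-0.02,-0.02,0],[-0.02,-0.06,0],[-0.02,-0.1,0],[-0.02,-0.14,0],[-0.02,-0.18,0],[-0.02,-0.18,0]],"turn":[[0,0,0],[0,0,0],[0,0,0],[0,0,0],[0,0,0],[0,0,0],[0,0,0],[0,0,0]],"gripper":[-1,-1,-1,0,1,1,1,1]}'
python3 - <<'E'
from h import *
import pickle
s=state(); c=save('wrist','w17.png'); pickle.dump((s,c),open('w17.pkl','wb')); plan((.43,.28,.15),38.6)
E
```

```text
time: 26.4
tcp_pos: [0.4464, 0.1815, 0.1516]
tcp_rot: [-0.706, 0.014, -0.02, 0.708]
ft_force: [1.6, -0.7, 1.4]
grip_width: 0.325
tcp [0.4455 0.1811 0.1486] jaw az -2.74 tooly [ 0.0056  0.0017 -1.    ] j [ 0.31  0.2   1.78 -0.    1.15  0.36] t 26.45 gw 0.368
turn [[0.0001, -0.4593, 0.0038], [-0.0048, 1.5407, 0.0001]] deg 41.34
lin [-0.0252, -0.0017, 0.1225] rows min 3.0
```

View pics/w17.png

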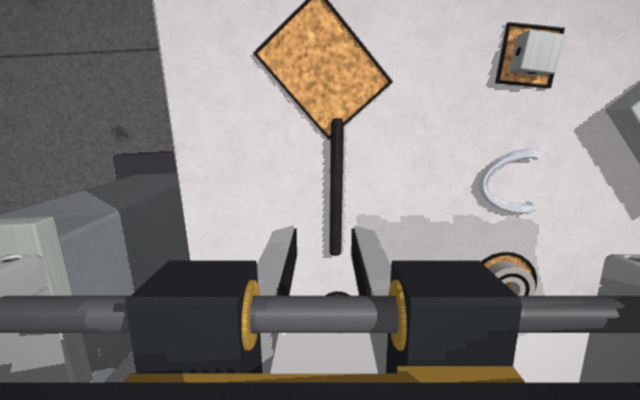

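Run:
```python
from h import *
import pickle
s,c=pickle.load(open('w17.pkl','rb'))
print(ray(c,[(337,120),(335.5,254)],.007,s))
k=max(cork(c['img']),key=cv2.contourArea)
P=ray(c,k[:,0,:],0.002,s)[:,:2]; r=cv2.minAreaRect((P*1000).astype(np.float32)); print(r,cv2.boxPoints(r).round(1).tolist())
plan((.43,.26,.13),-50)
```

```text
[[0.46280592 0.2473276  0.007     ]
 [0.45610859 0.11350224 0.007     ]]
((452.0204772949219, 295.2864990234375), (76.1861343383789, 100.63108825683594), 38.73796844482422) [[390.79998779296875, 310.70001220703125], [453.79998779296875, 232.1999969482422], [513.2000122070312, 279.8999938964844], [450.20001220703125, 358.3999938964844]]
tcp [0.4455 0.1811 0.1486] jaw az -2.74 tooly [ 0.0056  0.0017 -1.    ] j [ 0.31  0.2   1.78 -0.    1.15  0.36] t 26.45 gw 0.368
turn [[-0.0026, 0.5251, 0.0028], [0.0034, -1.4749, 0.0032]] deg -47.26
lin [-0.0242, 0.0233, 0.0975] rows min 2.0
```

Run:
```python
from h import *
plan((.4642,-.1874,.12),-12.75)
```

```text
tcp [0.4455 0.1811 0.1486] jaw az -2.74 tooly [ 0.0056  0.0017 -1.    ] j [ 0.31  0.2   1.78 -0.    1.15  0.36] t 26.45 gw 0.368
turn [[-0.0015, 0.1113, 0.0034], [0.0051, -1.8887, 0.0023]] deg -10.01
lin [0.0452, 0.0351, -0.4591] rows min 9.0
```

```bash
python3 -m crank '{"linear":[[0.0452,0,-0.459],[0.0452,0,-0.459],[0.0452,0,-0.459],[0.0452,0,-0.459],[0.0452,0.03,-0.459],[0.0452,0.035,-0.459],[0.0452,0.035,-0.459],[0.0452,0.035,-0.459],[0.0452,0.035,-0.459],[0.0452,0.035,-0.459],[0.0452,0.035,-0.459],[0.0452,0.035,-0.459],[0.0452,0.035,-0.459]],"turn":[[0,0.111,0],[0,0.111,0],[0,0.111,0],[0,0.111,0],[0,0.111,0],[0,0.111,0],[0,0.111,0],[0,0.111,0],[0,0.111,0],[0,0.111,0],[0,0.111,0],[0,0.111,0],[0,0.111,0]],"gripper":[1,1,1,1,1,1,1,1,1,1,1,1,1]}'
python3 - <<'E'
from h import *
import pickle
s=state(); c=save('wrist','w18.png'); pickle.dump((s,c),open('w18.pkl','wb')); plan((.4642,-.1874,.0055),-12.75)
cv2.imwrite('pics/w18c.png',cv2.resize(c['img'][150:300,220:420],(800,600),interpolation=cv2.INTER_CUBIC)[:,:,::-1])
E
```

```text
time: 27.53
tcp_pos: [0.4625, -0.1867, 0.1174]
tcp_rot: [-0.703, 0.078, -0.078, 0.703]
ft_force: [0.6, 0.7, -0.2]
grip_width: 1.003
tcp [ 0.4626 -0.1866  0.1176] jaw az -12.63 tooly [-1.e-04  2.e-04 -1.e+00] j [-0.46  0.28  1.76  0.    1.1  -0.24] t 27.58 gw 1.001
turn [[-0.0001, 0.0013, -0.0001], [-0.0002, -1.9987, 0.0001]] deg -0.12
lin [0.0022, 0.1402, -0.0005] rows min 3.0
```

View pics/w18c.png

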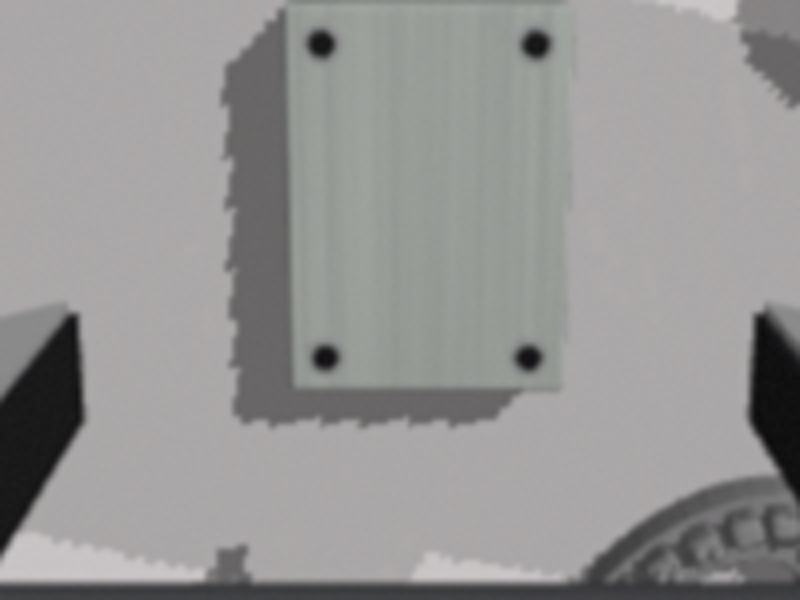

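```bash
python3 -m crank '{"linear":[[0.0022,0.04,-0.0005],[0.0022,0.08,-0.0005],[0.0022,0.11,-0.0005],[0.0022,0.13,-0.0005],[0.0022,0.138,-0.0005],[0.0022,0.139,-0.0005],[0.0022,0.139,-0.0005],[0.0022,0.139,-0.0005],[0.0022,0.139,-0.0005],[0.0022,0.139,-0.0005],[0.0022,0.139,-0.0005],[0.0022,0.139,-0.0005],[0.0022,0.139,-0.0005],[0.0022,0.139,-0.0005],[0.0022,0.139,-0.0005]],"turn":[[0,0,0],[0,0,0],[0,0,0],[0,0,0],[0,0,0],[0,0,0],[0,0,0],[0,0,0],[0,0,0],[0,0,0],[0,0,0],[0,0,0],[0,0,0],[0,0,0],[0,0,0]],"gripper":[1,1,1,1,1,1,1,0,0,0,0,0,0,0,0]}' 40
python3 - <<'E'
from h import *
s=state()
C=np.array([.4525,.2953]); v=np.array([-.627,.779]); T=C+.0045*v; print(T)
M=R.from_quat(s['tcp_rot']).as_matrix(); off=M.T@(np.array([.4642,-.1874,0])-s['tcp_pos']); print('plate offset tool x,z',off[[0,2]])
plan((T[0],T[1],.07),38.8)
E
```

```text
time: 28.83
tcp_pos: [0.4642, -0.1885, 0.0068]
tcp_rot: [0.703, -0.078, 0.078, -0.703]
ft_force: [-0.8, 1.0, 4.2]
grip_width: 0.635
[0.4496785 0.2988055]
plate offset tool x,z [-0.00028522  0.00110179]
tcp [ 0.4642 -0.1885  0.0068] jaw az -12.71 tooly [ 3.e-04 -2.e-04 -1.e+00] j [-0.46  0.46  1.83 -0.    0.86 -0.24] t 28.83 gw 0.635
turn [[0.0001, -0.5724, 0.0001], [-0.0002, 1.4276, 0.0002]] deg 51.51
lin [-0.1518, -0.0791, 0.5902] rows min 12.0
```

```bash
python3 - <<'E'
from h import *
plan((.4504,.2979,.06),38.8)
E
python3 -m crank '{"linear":[[0,-0.03,0],[0,-0.07,0],[0,-0.11,0],[-0.0095,-0.117,0.04],[-0.151,-0.117,0.589],[-0.151,-0.117,0.589],[-0.151,-0.117,0.589],[-0.151,-0.117,0.589],[-0.151,-0.117,0.589],[-0.151,-0.117,0.589],[-0.151,-0.117,0.589],[-0.151,-0.117,0.589],[-0.151,-0.117,0.589],[-0.151,-0.117,0.589],[-0.151,-0.117,0.589],[-0.151,-0.117,0.589],[-0.151,-0.09,0.589],[-0.151,-0.066,0.589],[-0.151,-0.066,0.589],[-0.151,-0.066,0.589]],"turn":[[0,0,0],[0,0,0],[0,0,0],[0,0,0],[0,-0.07,0],[0,-0.14,0],[0,-0.21,0],[0,-0.28,0],[0,-0.35,0],[0,-0.42,0],[0,-0.49,0],[0,-0.56,0],[0,-0.5724,0],[0,-0.5724,0],[0,-0.5724,0],[0,-0.5724,0],[0,-0.5724,0],[0,-0.5724,0],[0,-0.5724,0],[0,-0.5724,0]],"gripper":[0,0,0,0,0,0,0,0,0,0,0,0,0,0,0,0,0,0,0,0]}'
python3 - <<'E'
from h import *
save('wrist','w19.png'); plan((.4504,.2979,.009),38.8)
t=save('scene','s19.png'); cv2.imwrite('pics/s19c.png',cv2.resize(t['img'][170:270,120:280],(800,500),interpolation=cv2.INTER_CUBIC)[:,:,::-1])
E
```

```text
tcp [ 0.4642 -0.1885  0.0068] jaw az -12.71 tooly [ 3.e-04 -2.e-04 -1.e+00] j [-0.46  0.46  1.83 -0.    0.86 -0.24] t 28.83 gw 0.635
turn [[0.0001, -0.5724, 0.0001], [-0.0002, 1.4276, 0.0002]] deg 51.51
lin [-0.1507, -0.0666, 0.5893] rows min 12.0
time: 30.5
tcp_pos: [0.4495, 0.2973, 0.0588]
tcp_rot: [0.667, 0.234, -0.236, -0.667]
ft_force: [-0.7, 0.3, -1.2]
grip_width: 0.635
tcp [0.4502 0.2976 0.0598] jaw az 38.79 tooly [-2.e-04 -1.e-04 -1.e+00] j [ 0.52  0.44  1.69 -0.    1.01 -0.16] t 30.55 gw 0.635
turn [[-0.0, -0.0002, -0.0002], [0.0003, 1.9998, -0.0]] deg 0.01
lin [0.0005, 0.0636, 0.0001] rows min 2.0
```

View pics/w19.png

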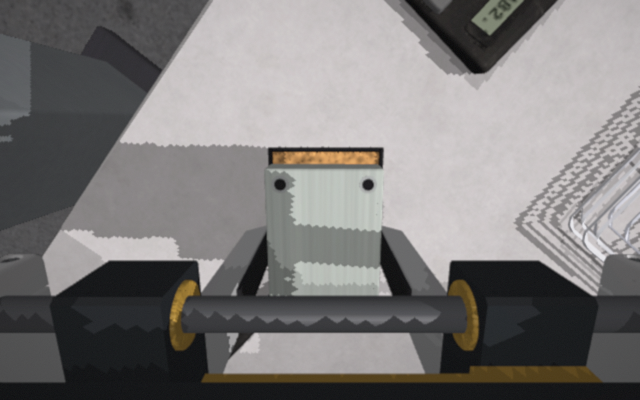

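View pics/s19c.png

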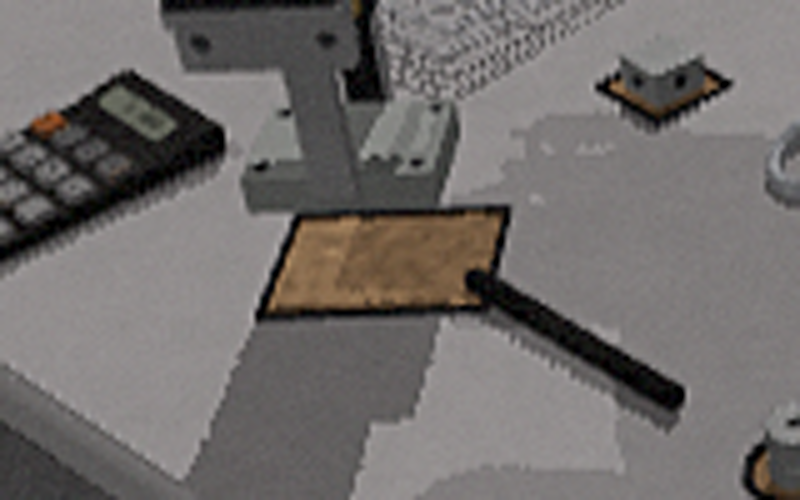

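```bash
python3 -m crank '{"linear":[[0.0004,0.025,0],[0.0004,0.045,0],[0.0004,0.055,0],[0.0004,0.06,0],[0.0004,0.0615,0],[0.0004,0.062,0],[0.0004,0.062,0],[0.0004,0.062,0]],"turn":[[0,0,0],[0,0,0],[0,0,0],[0,0,0],[0,0,0],[0,0,0],[0,0,0],[0,0,0]],"gripper":[0,0,0,0,0,0,0,0]}'
python3 - <<'E'
from h import *
s=state();print(s['tcp_pos'],s['ft_force'])
t=save('scene','s20.png'); cv2.imwrite('pics/s20c.png',cv2.resize(t['img'][170:270,120:280],(800,500),interpolation=cv2.INTER_CUBIC)[:,:,::-1])
E
```

```text
time: 31.27
tcp_pos: [0.4506, 0.2982, 0.0105]
tcp_rot: [-0.667, -0.235, 0.234, 0.667]
ft_force: [0.2, 0.7, -1.9]
grip_width: 0.634
[0.45061779 0.29818222 0.01053312] [ 0.20742085  0.66585369 -1.92588147]
```

View pics/s20c.png

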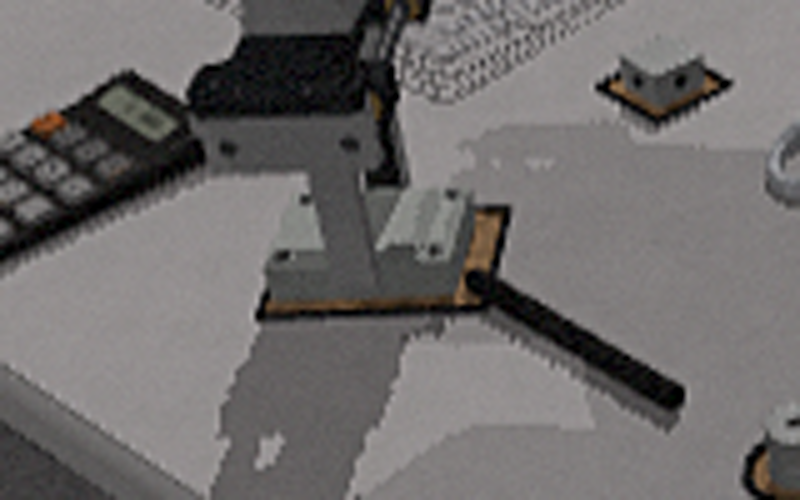

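```bash
python3 -m crank '{"linear":[[0,0.001,0],[0,0.0015,0],[0,0.002,0],[0,0.0025,0],[0,0.0025,0],[0,0.0025,0]],"turn":[[0,0,0],[0,0,0],[0,0,0],[0,0,0],[0,0,0],[0,0,0]],"gripper":[0,0,0,0,0,0]}'
```

```text
time: 31.82
tcp_pos: [0.4504, 0.2981, 0.0088]
tcp_rot: [-0.667, -0.235, 0.235, 0.667]
ft_force: [-4.4, -3.3, 12.0]
grip_width: 0.631
```

```bash
python3 -m crank '{"linear":[[0,0,0],[0,0,0],[0,0,0],[0,0,0],[0,0,0],[0,0,0],[0,0,0],[0,-0.03,0],[0,-0.08,0],[0,-0.12,0],[0,-0.17,-0.02],[0,-0.21,-0.04],[0,-0.21,-0.06],[0,-0.21,-0.06],[0,-0.21,-0.06]],"turn":[[0,0,0],[0,0,0],[0,0,0],[0,0,0],[0,0,0],[0,0,0],[0,0,0],[0,0,0],[0,0,0],[0,0,0],[0,0,0],[0,0,0],[0,0,0],[0,0,0],[0,0,0]],"gripper":[0.7,0.7,0.7,0.7,0.7,0.7,0.7,0.7,0.7,0.7,0.7,0.7,0.7,0.7,0.7]}'
python3 - <<'E'
from h import *
import pickle
s=state(); c=save('wrist','w21.png'); pickle.dump((s,c),open('w21.pkl','wb')); print(s['tcp_pos'])
cv2.imwrite('pics/w21c.png',cv2.resize(c['img'][100:300,220:420],(600,600),interpolation=cv2.INTER_CUBIC)[:,:,::-1])
t=save('scene','s21.png'); cv2.imwrite('pics/s21c.png',cv2.resize(t['img'][170:290,160:360],(800,480),interpolation=cv2.INTER_CUBIC)[:,:,::-1])
E
```

```text
time: 33.07
tcp_pos: [0.4802, 0.2602, 0.1753]
tcp_rot: [-0.667, -0.234, 0.235, 0.667]
ft_force: [-0.5, 0.1, 0.2]
grip_width: 0.85
[0.48022249 0.26018218 0.17532692]
```

View pics/w21c.png

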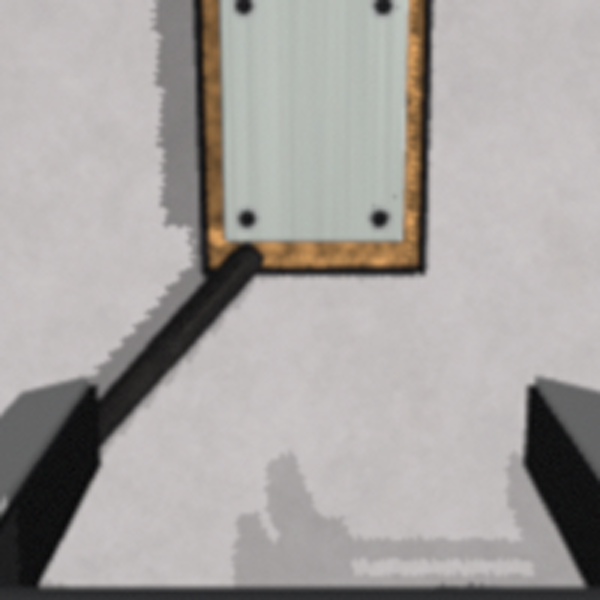

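View pics/s21c.png

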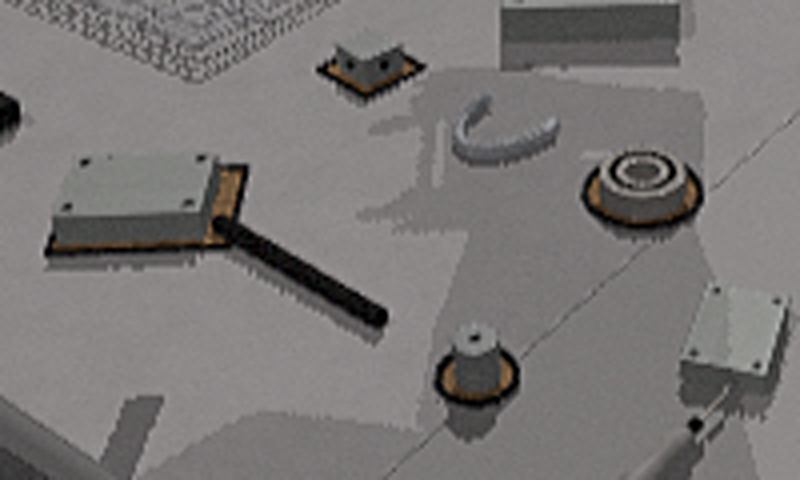

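Run:
```python
from h import *
import pickle
s,c=pickle.load(open('w21.pkl','rb'))
cv2.imwrite('pics/w21d.png',cv2.resize(c['img'][60:210,230:410],(720,600),interpolation=cv2.INTER_CUBIC)[:,:,::-1])
t=save('top','t22.png'); pickle.dump(t,open('t22.pkl','wb'))
cv2.imwrite('pics/t22c.png',cv2.resize(t['img'][170:290,200:420],(800,436),interpolation=cv2.INTER_CUBIC)[:,:,::-1])
```

```text
(no output)
```

View pics/w21d.png

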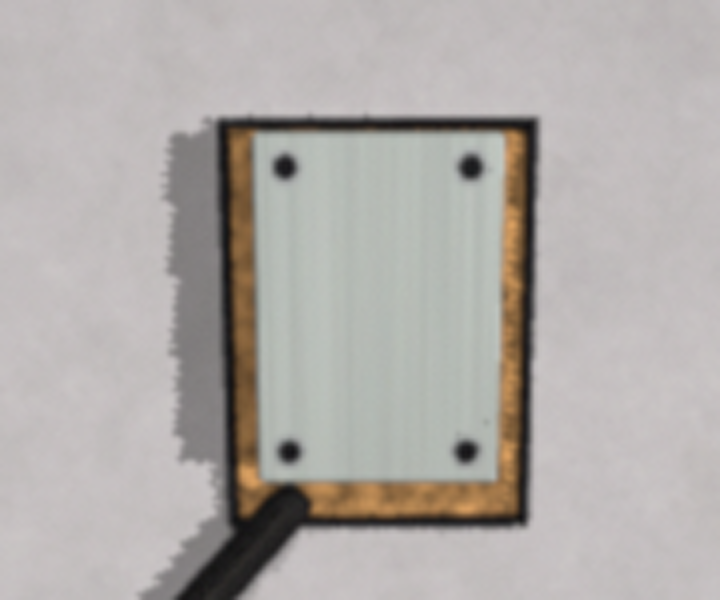

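View pics/t22c.png

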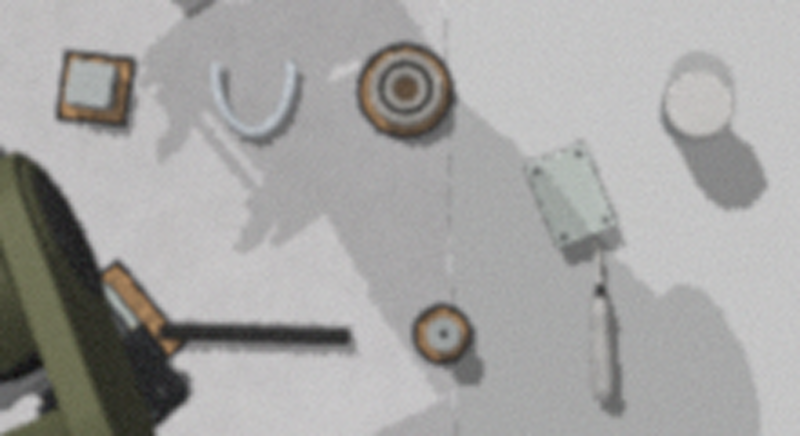

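Run:
```python
from h import *
import pickle
s,c=pickle.load(open('w21.pkl','rb'))
p=lambda x,y:(230+x/4-.5,60+y/4-.5)
h=ray(c,[p(285,167),p(471,167),p(289,452),p(465,452)],.022,s)
print('plate',h.mean(0),'spans',[np.linalg.norm(h[a]-h[b]).round(4) for a,b in((0,1),(2,3),(0,2),(1,3))])
tr=ray(c,[p(226,125),p(532,125),p(236,519),p(524,519)],.005,s); print('tray',tr.mean(0))
C=np.array([.4525,.2953]);print('off',np.linalg.norm(h.mean(0)[:2]-C), np.linalg.norm(h.mean(0)[:2]-tr.mean(0)[:2]))
t=pickle.load(open('t22.pkl','rb')); q=lambda x,y:(200+x*220/800-.5,170+y*120/436-.5)
print('plug',ray(t,q(442,334),.028),'sq',ray(t,q(91,82),.022),'ring',ray(t,q(405,89),.018),'pot',ray(t,q(699,103),.052))
st=state();print(st['time'],st['ft_force'])
```

```text
plate [0.44886791 0.29878985 0.022     ] spans [np.float64(0.0441), np.float64(0.0438), np.float64(0.0682), np.float64(0.0682)]
tray [0.45229712 0.29535714 0.005     ]
off 0.005036975438156592 0.004852109129135628
plug [[0.45602032 0.04830134 0.028     ]] sq [[0.64187172 0.29517529 0.022     ]] ring [[0.63180665 0.06973198 0.018     ]] pot [[ 0.61109158 -0.13507277  0.052     ]]
33.2167 [-0.2476943   0.20209896  0.8143243 ]
```

```bash
python3 -c "
from h import *
print(hand_in())"
```

```text
the job is handed in; nothing more can be done
None
```

All four masters are in their own trays, and I handed the job in at about 33 s on the robot clock. The hand-in reports no verdict, so these are my own camera checks.

| Item | Measured position (x, y) in m | Tray centre in m | Off centre |
|---|---|---|---|
| Plug | (0.456, 0.048) | (0.456, 0.047) | about 1 mm |
| Square | (0.642, 0.295) | (0.641, 0.296) | about 1 mm |
| Ring | (0.632, 0.070) | (0.633, 0.069) | about 1–2 mm |
| Plate | (0.449, 0.299) | (0.4525, 0.2953) | about 5 mm |

- **Set down, not dropped:** each master touched its tray floor at the expected height, with 6–12 N of contact force, before I let go.
- **Plate:** its bolt-hole spacings measured 44 x 68 mm at the expected top height, so it lies flat. Its long side runs along the tray's.
- **Pot:** it is where it started, to within measuring error of 1–2 mm.
- **Robot:** it was clear of everything at the end.

**The black marker pen:** one thing did not go to plan. A pen lies over one corner of the plate tray, and I tried to move it out of the way. The grip slipped off. A sideways push with the finger tips low on the pen did not shift it, and the wrist force reached about 108 N, uncomfortably near the 120 N limit. I backed off and placed the plate about 4.5 mm along its tray instead, so it clears the pen; this accounts for the 5 mm offset.

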